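# Load the dry bath and switch it on over the back

### The job

Get the dry bath going: lift the empty aluminium block by its handle and seat it flat and fully home in the bath's well, and only then stand every amber vial on the bench in a bore of the block, one to a bore, right down to the bottom. When all are in, so that they start heating together, take the hooked rod from its rest, reach over the bath and use it to push the power toggle on the rear face fully over to its other side; never touch the toggle with the gripper itself. Then hang the rod back in its rest with the leg down, and leave the agar plates and the other bench things where they stand, without knocking them about.

Things in the scene. Friction and masses are not known exactly. Their poses are not given: they have to be found in the camera images.
- bath: dry bath (block heater): pale grey box 200 mm deep (x), 190 mm wide (y), 95 mm high, fixed to the bench; origin on the bench under its centre, x points from its front panel (towards the robot) to its rear face. In its top is an open rectangular well 104 (x) x 148 mm (y), 30 mm deep, with upright walls
- well (a point): centre of the well's floor, 65 mm above the bench; the axes of the bath
- switch_pivot (a point): pivot of the power toggle on the bath's rear face: 102 mm behind the bath's centre, 30 mm to its -y side, 55 mm above the bench; axes of the bath. The rear face lies 2 mm nearer the robot than this point; behind it the bench is free for at least 80 mm
- toggle (a joint): power toggle at the back of the bath: black bat lever 7 to 11 mm thick, sticking out 32 mm rearwards (bath +x) from switch_pivot, swinging sideways about the vertical. -0.5 rad: tip leans 15 mm to the bath's -y side, off (as found); +0.5 rad: leans to its +y side, on. About 1 N at the tip moves it; it stays where it is left
- toggle_tip (a point): tip of the toggle lever, 32 mm from its pivot
- block: bare aluminium heating block, 100 (x) x 140 (y) x 24 mm high, 0.65 kg; origin at the centre of its underside. Four bores 31 mm wide, 20 mm deep, at x = +-26, y = +-45 mm. In the middle stands a flat steel lifting handle, 12 mm thick (x), 36 mm wide (y), from 24 to 56 mm above the underside. The same after half a turn
- bore0 (a point): centre of the mouth of a bore of the block, level with the block's top
- bore1 (a point): centre of the mouth of a bore of the block, level with the block's top
- bore2 (a point): centre of the mouth of a bore of the block, level with the block's top
- bore3 (a point): centre of the mouth of a bore of the block, level with the block's top
- vial0: closed amber vial with a white cap, straight-sided, 28 mm across, 44 mm high, about 35 g; origin at the centre of its underside, z up through the cap; may be absent
- vial1: closed amber vial with a white cap, straight-sided, 28 mm across, 44 mm high, about 35 g; origin at the centre of its underside, z up through the cap; may be absent
- vial2: closed amber vial with a white cap, straight-sided, 28 mm across, 44 mm high, about 35 g; origin at the centre of its underside, z up through the cap; may be absent
- vial3: closed amber vial with a white cap, straight-sided, 28 mm across, 44 mm high, about 35 g; origin at the centre of its underside, z up through the cap; may be absent
- rod: hooked rod, 0.125 kg: black handle 110 (x) x 18 (y) x 26 mm (z) on an 8 mm steel shaft; origin at the handle's centre, on the shaft's axis. The shaft runs from x = -90 mm (small knob) to x = +200 mm, where it bends at a right angle into a leg pointing down (-z), its tip 144 mm below the shaft's axis. Balances about 30 mm ahead (+x) of the origin
- rod_leg (a point): tip of the rod's leg
- rest: grey rest of the rod, fixed to the bench: a base 180 x 50 mm with two upright forks 136 mm apart along x, 6 mm thick, whose V notches (30 mm wide, tops about 190 mm high) carry the shaft just ahead of and behind the handle. The rod hangs in it with its x along the rest's x, leg down; origin on the bench under its centre
- rest_seat (a point): where the rod's origin lies when it hangs in the rest, 175 mm above the bench; 10 mm of end play either way
- dish0: closed agar plate, 60 mm across, 15 mm high, pink agar; origin at the centre of its underside; a bystander
- dish1: closed agar plate, 60 mm across, 15 mm high, yellow agar; origin at the centre of its underside; a bystander
- timer: small white bench timer, 50 x 65 x 18 mm; origin under its centre; a bystander
- tipbox: grey pipette-tip box with a clear lid, 85 x 125 x 65 mm; origin under its centre; a bystander
- pot: white specimen pot with a yellow lid, 62 mm across, 66 mm high; origin under its centre; a bystander

How it is judged:
By the outcome, as a careful person would: the job done as asked, in the order asked, and still so for the second after the job is handed in, with the robot touching nothing.
Of vial0, vial1, vial2, vial3 only 2 to 4 are there at a start; the rules pass over those that are not, and their reading is None.
At some moment in a run one of vial0, vial1, vial2, vial3, block may be knocked a few centimetres aside while the robot is not near it.
It also fails if it takes over 210 s, if anything falls off the work surface, if the arm or the gripper's body presses on something with over 40 N, if the wrist force passes 120 N, or if a joint passes its speed limit or range.

### The arm

A 6-joint arm with a two-finger parallel gripper is mounted at the origin on the work surface. World frame = base frame: x ahead of the robot, y to its left, z up, the work surface at z = 0. Lengths are in m, angles in degrees, forces in N, time in s.
With the tool pointing down it reaches from about 0.25 to 0.725 m from the base axis. Payload 9.7 kg.
Tool frame: the origin (TCP) lies at the very end of the fingers, on their centre line; the grasp point (between the pads) lies 19 mm behind it; z points along the fingers, y is the line along which they close (so a half turn about z gives the same grasp; the last joint's range is limited). The gripper opens to 85 mm and grips with 20 to 120 N. Pads are 22 mm wide; open, the fingers measure 114 mm over their backs; the gripper's body (76 mm by 85 mm) begins 54 mm behind the grasp point. The pads swing forward as they close: fully open they stand 13 mm farther back than shut.
Start: joints at [-67.953, 4.979, 10.078, 95.1, 0, 90], TCP at [0.206, -0.51, 0.231] pointing down, gripper open.
Joint ranges: [-179.16, 179.16], [-48.56, 103.87], [-65.8, 70.77], [-126.05, 130.52], [-82.76, 87.17], [-180, 180]. Speed limits (degrees/s): [127.2, 127.2, 147.25, 180, 180, 180].

### API

Orientations are given as [roll, pitch, yaw] about the fixed x, y, z axes, in that order (R = Rz(yaw) Ry(pitch) Rx(roll)).
In Python, from workcell import bot gives the robot as it stands.
- The arm moves only by the tool arm_command, never from a script. Its argument "series" is a list of rows, each a list of 4 numbers: the shift along the tool's x, y, z in m, then the turn about the tool's z in rad. A call has exactly 5 rows; each row is the pose to reach, as a shift and turn from the pose commanded when the call began, along the tool's axes at that moment; what a row does not reach only later rows make up. A row lasts 1/10 s, in which the tool goes at most 50 mm and 8.59 degrees, less where a joint would pass 70% of its speed; a pose out of reach is approached as far as the arm can. A call with a gripper value outside its range is refused whole. "hand" is the finger opening in m, from 0 to 0.0854, set as the call begins (left out, the last holds). The fingers move at their own pace and stop on an object; "grip_force" is the grip in N (left out, the last holds). Time passes only in rows, so rows that repeat a pose let the fingers close, or fill a call up. It gives the time, the measured TCP pose, the force, the opening and the grip force at its end, in the units of the state.
- bot.get_obs(): the state, without advancing time (a new reading comes with each control period).
- bot.camera(name): name is "side" or "top"; returns a dict with "color" (384x512x3 uint8, blue, green, red), "camera_matrix" (3x3 intrinsics, pixels), "xyz" and "orientation" of the camera in the world. Camera axes: x right, y up, looking along -z (the intrinsics and any distortion apply to the point x, -y, -z); pixel columns grow to the right and rows downward; lengths in m; the calibration is good to about 2 mm. A picture is of the moment at which its call begins. There is no depth.
- bot.job_done(): hands the job in; it is judged then, once.
Trained networks look in the newest picture that a camera, given by its name, has taken for a name from the list of things; names that differ only in an ending like _2 or _b are one class to them, and where a whole thing is asked for, a point or a joint stands for the part that bears it (a point fixed in the world has none). Each returns a list of dicts, best first, with "confidence" (0 to 1); they miss things now and then, are a little off and sometimes report something else, mostly with a low value. They report only what shows in the picture. A call takes as long as a camera call.
- bot.find_in(camera, target): "location" ([column, row] in pixels, amid what is visible of it).
- bot.mark_of(camera, target): "location" ([column, row] in pixels: a listed point, or the origin of a listed thing).
The state is a dict: "time": time; "q": joint angles; "qd": joint speeds; "joint_efforts": joint torques, N m; "ee_pos": TCP position; "tcp_rot": TCP orientation; "wrist_force": force on the tool from outside, world axes, zero at the start; "torque": the same for the moment, N m; "opening": finger opening in m; "grasp_force": force on a finger pad.
Only numpy, scipy, OpenCV 4.12 (cv2) and the standard library are available. Lean on these libraries where they do the work, as an engineer would, in place of code of your own. Each camera call takes 0.05 s, during which the arm holds its last target. There are 200 camera calls.

## Working session

There is one attempt and no reset: what is moved stays moved. The work goes in short steps, Python scripts to look and compute and a tool call to move; the robot and the scene stay as the last step left them, time stands still between calls to the robot, and variables do not carry over. Pictures are saved under pics/ and viewed, at most 14 in all, crops included, and the job is handed in when it is done.

Besides the shell and the picture viewer there is one more tool, called after "Request:" as name([rows], argument=value, ...), one row to a line, values as JSON. arm_command: Moves the arm, as the interface text tells. Its arguments: {"type":"object","properties":{"series":{"type":"array"},"hand":{"type":"number"},"grip_force":{"type":"number"}},"required":["series"]}

```bash
mkdir -p pics; ls; python3 - <<'E'
from workcell import bot
import cv2
print(bot.get_obs())
for c in ("top","side"):
    r=bot.camera(c); cv2.imwrite(f"pics/{c}0.png",cv2.resize(r["color"],(800,600),interpolation=cv2.INTER_CUBIC))
    print({k:v for k,v in r.items() if k!="color"})
    for t in ["bath","well","switch_pivot","toggle_tip","block","bore0","vial0","rod","rod_leg","rest","rest_seat","dish0","dish1","timer","tipbox","pot"]:
        print(c,t,[([round(x) for x in d["location"]],round(d["confidence"],2)) for d in bot.mark_of(c,t)][:6])
E
```

```text
pics
{'time': 0.0, 'q': array([-6.79525964e+01,  5.01107558e+00,  1.00349999e+01,  9.50996235e+01,
        4.51647285e-04,  8.99991701e+01]), 'qd': array([0.04563155, 0.01792675, 0.03286007, 0.00022563, 0.00033959,
       0.05281649]), 'joint_efforts': array([-5.63962549e-04, -5.20389032e+01,  4.64800966e+01,  1.61484873e-02,
       -6.43950693e-05, -1.05104218e-05]), 'ee_pos': array([ 0.20637248, -0.50956959,  0.23058819]), 'tcp_rot': array([-1.79924301e+02, -4.52743363e-04,  2.20482329e+01]), 'wrist_force': array([0.44563756, 1.06330256, 0.18881368]), 'torque': array([-0.00669494,  0.01769427, -0.0260846 ]), 'grasp_force': 0.0, 'opening': 0.08497105927246051}
{'camera_matrix': array([[402.34202884,   0.        , 253.19035536],
       [  0.        , 402.34202884, 186.19781314],
       [  0.        ,   0.        ,   1.        ]]), 'xyz': array([0.4184943 , 0.02729698, 1.19262807]), 'orientation': array([  8.09838219,   1.6457434 , -91.51502158])}
top bath [([272, 205], 0.76)]
top well [([273, 202], 0.57)]
top switch_pivot [([280, 164], 0.67), ([197, 217], 0.16)]
top toggle_tip [([291
[... 1038 characters left out ...]
de bath [([248, 241], 0.89)]
side well [([246, 225], 0.77)]
side switch_pivot []
side toggle_tip [([297, 236], 0.61)]
side block [([229, 166], 0.68), ([295, 179], 0.44)]
side bore0 [([225, 170], 0.93), ([223, 150], 0.8), ([238, 152], 0.73), ([245, 165], 0.57)]
side vial0 [([245, 369], 0.83), ([228, 320], 0.77), ([288, 355], 0.71), ([272, 315], 0.65)]
side rod [([223, 144], 0.85)]
side rod_leg [([290, 179], 0.84)]
side rest [([229, 195], 0.67)]
side rest_seat []
side dish0 [([191, 369], 0.9), ([184, 317], 0.6)]
side dish1 [([191, 369], 0.9), ([184, 317], 0.6)]
side timer [([226, 151], 0.68), ([271, 160], 0.57)]
side tipbox [([343, 315], 0.87), ([288, 355], 0.18)]
side pot [([296, 177], 0.92)]
```

View pics/top0.png

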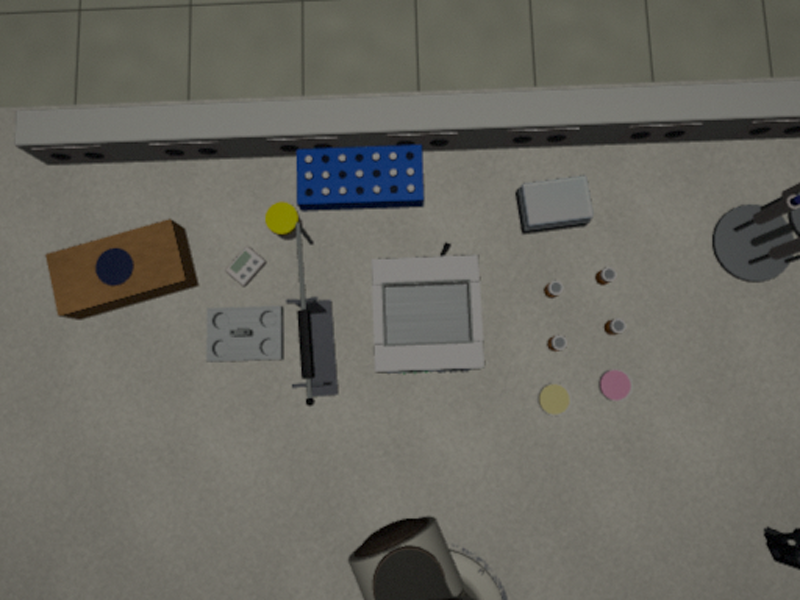

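View pics/side0.png

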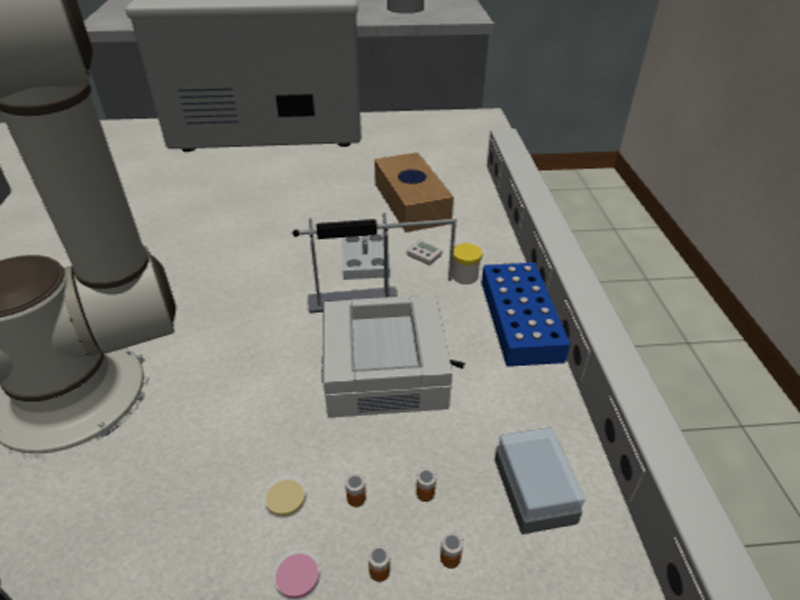

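The top view shows the bath at about (273,202), the block left of the rod rest at (156,214), and four vials at right (351–394, 176–217). The side view agrees: four vials, two dishes, the rod in its rest with the leg beside the pot, and the toggle leaning to -y.

```bash
cat > h.py <<'E'
from workcell import bot
import numpy as np, cv2
from scipy.spatial.transform import Rotation as Ro
C={}
def snap(c):
    C[c]=bot.camera(c); return C[c]["color"]
def ray(c,px):
    r=C[c]; K=r["camera_matrix"]; v=np.linalg.inv(K)@[px[0],px[1],1]
    return r["xyz"],Ro.from_euler("xyz",r["orientation"],degrees=True).as_matrix()@(v*[1,-1,-1])
def onz(c,px,z):
    o,d=ray(c,px); return o+d*(z-o[2])/d[2]
def tri(p,q):
    (o1,d1),(o2,d2)=ray("top",p),ray("side",q)
    s=np.linalg.lstsq(np.c_[d1,-d2],o2-o1,rcond=None)[0]
    a,b=o1+s[0]*d1,o2+s[1]*d2; return (a+b)/2,np.linalg.norm(a-b)
def proj(c,P):
    r=C[c]; v=Ro.from_euler("xyz",r["orientation"],degrees=True).as_matrix().T@(np.array(P)-r["xyz"])*[1,-1,-1]
    return (r["camera_matrix"]@v/v[2])[:2]
def marks(c,t,z,m=.4):
    return [(np.round(onz(c,d["location"],z),4).tolist(),round(d["confidence"],2)) for d in bot.mark_of(c,t) if d["confidence"]>m]
E
python3 - <<'E'
from h import *
for c in("top","side"):
    cv2.imwrite(f"pics/raw_{c}.png",snap(c))
    for t,z in dict(bath=0,well=.065,toggle_tip=.055,switch_pivot=.055,block=0,bore0=.024,vial0=0,rod=.175,rod_leg=.031,rest=0,rest_seat=.175,dish0=0,timer=0,tipbox=0,pot=0).items():
        print(c,t,marks(c,t,z))
im=C["top"]["color"]
cv2.imwrite("pics/topc.png",cv2.resize(im[130:260,125:325],(800,520),interpolation=cv2.INTER_CUBIC))
E
```

```text
top bath [([0.5321, -0.0101, 0.0], 0.83)]
top well [([0.5312, 0.0072, 0.065], 0.76)]
top toggle_tip []
top switch_pivot [([0.6734, 0.2061, 0.055], 0.72), ([0.648, -0.0319, 0.055], 0.64)]
top block [([0.6541, 0.3473, 0.0], 0.72), ([0.5197, 0.3472, 0.0], 0.57)]
top bore0 [([0.5265, 0.3093, 0.024], 0.95), ([0.5399, 0.3966, 0.024], 0.91), ([0.4896, 0.3911, 0.024], 0.71), ([0.5002, 0.3012, 0.024], 0.67)]
top vial0 [([0.6002, -0.3363, 0.0], 0.68), ([0.4886, -0.2365, 0.0], 0.63), ([0.5134, -0.3469, 0.0], 0.6), ([0.5825, -0.2369, 0.0], 0.48)]
top rod [([0.4847, 0.1995, 0.175], 0.77)]
top rod_leg [([0.6903, 0.2107, 0.031], 0.83)]
top rest [([0.4938, 0.2106, 0.0], 0.73), ([0.6012, -0.3355, 0.0], 0.53)]
top rest_seat [([0.4817, 0.2099, 0.175], 0.6)]
top dish0 [([0.4079, -0.3452, 0.0], 0.61), ([0.3813, -0.2305, 0.0], 0.58)]
top timer [([0.6534, 0.3445, 0.0], 0.71)]
top tipbox [([0.745, -0.2459, -0.0], 0.64)]
top pot [([0.7264, 0.2743, 0.0], 0.61)]
side bath [([0.536, -0.0084, 0.0], 0.61)]
side well [([0.5274, -0.0085, 0.065], 0.63), ([0.6937, 0.1642, 0.065], 0.5)]
side toggle_tip [([0.6709, -0.0
[... 208 characters left out ...]
89, 0.024], 0.67), ([0.4854, 0.3918, 0.024], 0.56)]
side vial0 [([0.598, -0.341, 0.0], 0.71), ([0.4814, -0.2504, 0.0], 0.62), ([0.5089, -0.3474, 0.0], 0.55), ([0.5765, -0.2322, 0.0], 0.47)]
side rod [([0.4848, 0.2097, 0.175], 0.84)]
side rod_leg [([0.6826, 0.2145, 0.031], 0.93), ([0.51, -0.3658, 0.031], 0.43)]
side rest [([0.4937, 0.4345, 0.0], 0.58), ([0.4897, 0.1969, 0.0], 0.56)]
side rest_seat []
side dish0 [([0.3996, -0.3418, 0.0], 0.96), ([0.3805, -0.2295, 0.0], 0.87)]
side timer [([0.644, 0.3649, 0.0], 0.78)]
side tipbox [([0.7446, -0.2486, 0.0], 0.64), ([0.5088, 0.3326, 0.0], 0.64), ([0.5758, -0.2322, 0.0], 0.43)]
side pot [([0.7089, 0.2498, 0.0], 0.84), ([0.6438, 0.3571, 0.0], 0.69)]
```

View pics/topc.png

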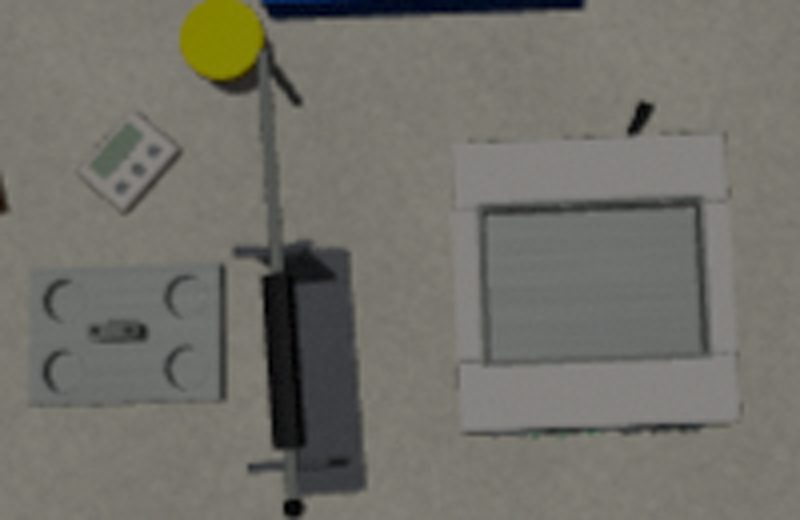

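```bash
cat >> h.py <<'E'
from scipy.optimize import least_squares
from scipy.ndimage import map_coordinates
def rect(p,w,h,z,n=40):
    x,y,a=p; t=np.linspace(-.46,.46,n); o=np.ones(n)/2
    u=np.r_[np.c_[t*w,o*h],np.c_[t*w,-o*h],np.c_[o*w,t*h],np.c_[-o*w,t*h]]
    R=np.array([[np.cos(a),-np.sin(a)],[np.sin(a),np.cos(a)]])
    return np.c_[u@R.T+[x,y],np.full(len(u),z)]
def fit(c,f,p0,rng=4,it=8):
    "refine planar pose p so that the points f(p) (groups of 40 per edge) lie on image edges"
    g=cv2.GaussianBlur(cv2.cvtColor(C[c]["color"],cv2.COLOR_BGR2GRAY).astype(float),(0,0),.7)
    P=lambda p:np.array([proj(c,q) for q in f(p)])
    p=np.array(p0,float)
    for k in range(it):
        q=P(p); tg=np.gradient(q.reshape(-1,40,2),axis=1).reshape(-1,2); tg/=np.linalg.norm(tg,axis=1)[:,None]
        nn=np.c_[-tg[:,1],tg[:,0]]; s=np.arange(-rng,rng+.01,.25)
        v=map_coordinates(g,[(q[:,1,None]+nn[:,1,None]*s),(q[:,0,None]+nn[:,0,None]*s)],order=1)
        G=np.abs(np.gradient(v,axis=1)); m=s[G.argmax(1)]; w=np.sqrt(G.max(1))
        T=q+nn*m[:,None]
        p=least_squares(lambda x:w*np.sum((P(x)-T)*nn,axis=1),p,loss="soft_l1",f_scale=.5*np.median(w)).x
        rng=max(1.5,rng*.7)
    r=np.sum((P(p)-T)*nn,axis=1).reshape(-1,40)
    return p,np.round(np.median(r,axis=1),2),np.round(r.std(axis=1),2)
E
cat > m1.py <<'E'
from h import *
for c in("top","side"):
    snap(c)
    print(c,"well",*fit(c,lambda p:rect(p,.104,.148,.095),[.531,-.005,0]))
    print(c,"bathrim",*fit(c,lambda p:rect(p,.2,.19,.095),[.531,-.005,0]))
    print(c,"block",*fit(c,lambda p:rect(p,.1,.14,.024),[.515,.345,0]))
    im=C[c]["color"].copy()
E
python3 m1.py
```

```text
top well [ 0.53957369 -0.00058241  0.00952371] [ 1.59 -0.36 -0.21  0.52] [0.77 0.3  0.25 0.51]
top bathrim [0.53721832 0.0015073  0.00522186] [-0.24  0.26  0.75 -0.25] [0.57 0.59 0.57 0.41]
top block [ 0.51289624  0.33776913 -0.00062813] [-1.29  0.21 -0.51  0.12] [1.43 0.12 0.95 0.31]
side well [ 5.32135216e-01 -5.25151485e-04 -3.52935153e-04] [ 1.   -1.25  0.01  0.01] [0.35 0.27 0.73 0.29]
side bathrim [5.37996084e-01 3.76289084e-04 1.57651078e-02] [-0.01 -0.01  0.14 -0.1 ] [0.68 0.24 0.61 0.3 ]
side block [ 0.51408679  0.34078819 -0.02022243] [-1.5   0.25  0.   -0.38] [1.18 0.27 0.23 0.67]
```

```bash
python3 - <<'E'
from h import *
out=[]
for c,(x,y) in (("top",(125,150)),("side",(195,130))):
    im=snap(c)[y:y+140,x:x+210 if c=="top" else x+130]; k=4
    im=cv2.resize(im,None,fx=k,fy=k,interpolation=cv2.INTER_CUBIC); im=cv2.convertScaleAbs(im,alpha=1.5)
    for f in (rect([.5375,.001,.008],.2,.19,.095),rect([.5375,.001,.008],.104,.148,.095),rect([.5135,.339,0],.1,.14,.024)):
        for P in f:
            q=((proj(c,P)-[x,y]+.5)*k-.5).astype(int); cv2.circle(im,tuple(map(int,q)),0,(0,0,255),-1)
    cv2.imwrite(f"pics/ov_{c}.png",im[:600,:800])
E
```

```text
(no output)
```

View pics/ov_top.png

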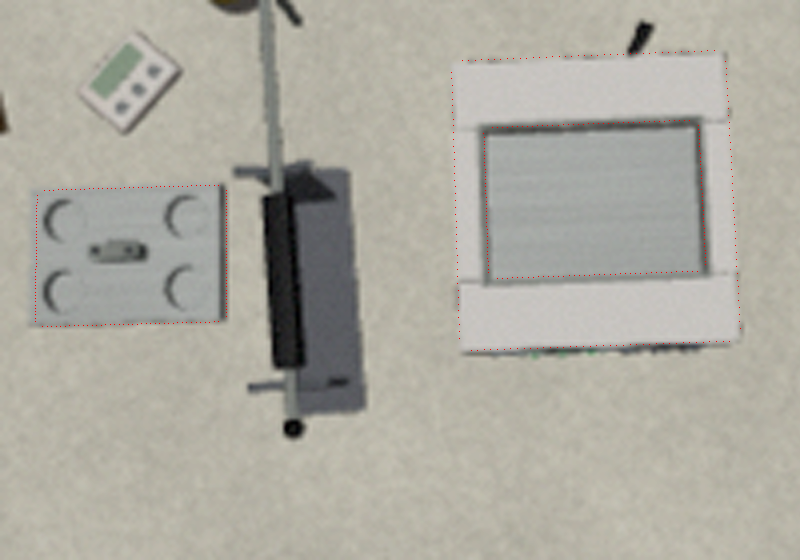

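View pics/ov_side.png

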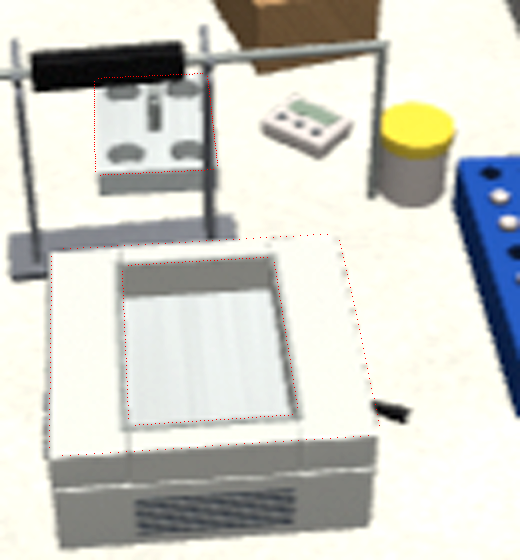

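The overlays put the bath at (0.5375, 0.001), yaw about 0.5°, in both views. The block outline sits about 1.5 px left of my overlay, so the block is near (0.514, 0.343).

Request:
arm_command([
  [0.038, -0.025, -0.014, -0.119],
  [0.077, -0.051, -0.028, -0.237],
  [0.115, -0.076, -0.042, -0.356],
  [0.154, -0.102, -0.056, -0.474],
  [0.192, -0.127, -0.07, -0.593],
], hand=0.06, grip_force=50)

```text
time: 4.0
ee_pos: [0.3373, -0.3183, 0.302]
tcp_rot: [180.0, 0.0, 56.3]
wrist_force: [1.0, -0.6, -0.4]
opening: 0.0598
grasp_force: 0.0
```

Request:
arm_command([
  [0.045, -0.011, 0, -0.119],
  [0.091, -0.023, 0, -0.237],
  [0.136, -0.034, 0, -0.356],
  [0.182, -0.045, 0, -0.474],
  [0.227, -0.057, 0, -0.593],
])

```text
time: 4.5
ee_pos: [0.4166, -0.098, 0.3015]
tcp_rot: [180.0, 0.0, 90.3]
wrist_force: [0.3, -0.7, 0.6]
opening: 0.0603
grasp_force: 0.0
```

Request:
arm_command([
  [0.048, 0.01, 0, 0],
  [0.096, 0.02, 0, 0],
  [0.144, 0.03, 0, 0],
  [0.192, 0.04, 0, 0],
  [0.24, 0.05, 0, 0],
])

```text
time: 5.0
ee_pos: [0.4663, 0.1423, 0.3015]
tcp_rot: [180.0, -0.0, 90.0]
wrist_force: [1.2, -1.1, -0.1]
opening: 0.0601
grasp_force: 0.0
```

Request:
arm_command([
  [0.04, 0.01, 0, 0],
  [0.08, 0.02, 0, 0],
  [0.12, 0.03, 0, 0],
  [0.16, 0.04, 0, 0],
  [0.203, 0.048, 0, 0],
])

```text
time: 5.5
ee_pos: [0.5146, 0.3447, 0.3013]
tcp_rot: [180.0, -0.0, 90.0]
wrist_force: [1.2, -0.2, 0.1]
opening: 0.0602
grasp_force: 0.0
```

Request:
arm_command([
  [0, 0, 0.04, 0],
  [0, 0, 0.08, 0],
  [0, 0, 0.12, 0],
  [0, 0, 0.16, 0],
  [0, 0, 0.2, 0],
])

```text
time: 6.0
ee_pos: [0.5141, 0.343, 0.0996]
tcp_rot: [180.0, -0.0, 90.0]
wrist_force: [0.5, 0.5, 0.9]
opening: 0.06
grasp_force: 0.0
```

Request:
arm_command([
  [0, 0, 0.02, 0],
  [0, 0, 0.04, 0],
  [0, 0, 0.06, 0],
  [0, 0, 0.07, 0],
  [0, 0, 0.07, 0],
])

```text
time: 6.5
ee_pos: [0.5136, 0.3426, 0.0298]
tcp_rot: [-179.9, 0.1, 90.0]
wrist_force: [-0.2, -0.5, -0.6]
opening: 0.0599
grasp_force: 0.0
```

Request:
arm_command([
  [0, 0, 0, 0],
  [0, 0, 0, 0],
  [0, 0, 0, 0],
  [0, 0, 0, 0],
  [0, 0, 0, 0],
], hand=0, grip_force=80)

```text
time: 7.0
ee_pos: [0.5151, 0.3435, 0.0326]
tcp_rot: [179.9, -0.1, 90.0]
wrist_force: [2.2, -0.2, 5.9]
opening: 0.0103
grasp_force: 79.5
```

Request:
arm_command([
  [0, 0, 0, 0],
  [0, 0, 0, 0],
  [0, 0, -0.003, 0],
  [0, 0, -0.006, 0],
  [0, 0, -0.01, 0],
])

```text
time: 7.5
ee_pos: [0.5135, 0.3426, 0.0402]
tcp_rot: [-179.9, 0.1, 90.0]
wrist_force: [-0.3, -0.3, -8.6]
opening: 0.0104
grasp_force: 77.9
```

Request:
arm_command([
  [0, 0, -0.03, 0],
  [0, 0, -0.07, 0],
  [0, 0, -0.11, 0],
  [0, 0, -0.15, 0],
  [0, 0, -0.18, 0],
])

```text
time: 8.0
ee_pos: [0.5143, 0.3431, 0.2239]
tcp_rot: [179.9, -0.0, 90.0]
wrist_force: [-0.3, 0.2, -7.6]
opening: 0.01
grasp_force: 79.3
```

Request:
arm_command([
  [0, 0, -0.02, 0],
  [0, 0, -0.04, 0],
  [0, 0, -0.06, 0],
  [0, 0, -0.07, 0],
  [0, 0, -0.07, 0],
])

```text
time: 8.5
ee_pos: [0.5146, 0.3433, 0.2926]
tcp_rot: [179.9, -0.1, 90.0]
wrist_force: [-0.4, 0.7, -8.6]
opening: 0.0105
grasp_force: 79.3
```

Request:
arm_command([
  [-0.02, 0.002, 0, 0],
  [-0.055, 0.005, 0, 0],
  [-0.095, 0.008, 0, 0],
  [-0.135, 0.01, 0, 0],
  [-0.172, 0.012, 0, 0],
])

```text
time: 9.0
ee_pos: [0.5258, 0.1694, 0.29]
tcp_rot: [-179.9, 0.0, 90.0]
wrist_force: [1.0, -0.6, -7.3]
opening: 0.0102
grasp_force: 79.2
```

Request:
arm_command([
  [-0.035, 0.002, 0, 0],
  [-0.075, 0.005, 0, 0],
  [-0.115, 0.008, 0, 0],
  [-0.15, 0.01, 0, 0],
  [-0.17, 0.012, 0, 0],
])

```text
time: 9.5
ee_pos: [0.5378, -0.0014, 0.2902]
tcp_rot: [-179.9, 0.0, 89.9]
wrist_force: [0.7, 0.4, -7.9]
opening: 0.0105
grasp_force: 79.2
```

Request:
arm_command([
  [0, 0, 0.02, 0],
  [0, 0, 0.04, 0],
  [0, 0, 0.06, 0],
  [0, 0, 0.08, 0],
  [0, 0, 0.09, 0],
])

```text
time: 10.0
ee_pos: [0.5372, 0.0011, 0.1983]
tcp_rot: [-179.8, -0.0, 90.0]
wrist_force: [-1.1, -0.3, -6.8]
opening: 0.0108
grasp_force: 79.1
```

Request:
arm_command([
  [0, 0, 0, 0],
  [0, 0, 0, 0],
  [0, 0, 0, 0],
  [0, 0, 0, 0],
  [0, 0, 0, 0],
])

```text
time: 10.5
ee_pos: [0.5386, 0.0011, 0.2019]
tcp_rot: [179.9, 0.0, 90.0]
wrist_force: [0.2, 0.0, -7.9]
opening: 0.0105
grasp_force: 79.1
```

```bash
python3 - <<'E'
from h import *
o=bot.get_obs(); e=o["ee_pos"]; print(e,o["tcp_rot"],o["wrist_force"],o["torque"])
out=[]
for c in("top","side"):
    snap(c); zt=e[2]-.006
    r=fit(c,lambda p:rect(p,.1,.14,zt),[e[0],e[1],0]); print(c,*r)
    a=proj(c,[e[0],e[1],zt]); x,y=int(a[0]-50),int(a[1]-45)
    im=cv2.resize(C[c]["color"][y:y+90,x:x+100],None,fx=4,fy=4,interpolation=cv2.INTER_CUBIC)
    for P in rect(r[0],.1,.14,zt):
        q=((proj(c,P)-[x,y]+.5)*4-.5).astype(int); cv2.circle(im,tuple(map(int,q)),0,(0,0,255),-1)
    out.append(im)
cv2.imwrite("pics/held.png",np.hstack(out))
E
```

```text
[0.53859856 0.0011048  0.20192255] [1.79943953e+02 8.18251224e-04 8.99995121e+01] [ 0.20167544  0.00836805 -7.88902266] [ 0.04238128 -0.00471775 -0.02526852]
top [ 0.52942762  0.00414421 -0.03931785] [ 0.01 -0.88  0.14 -0.19] [0.68 1.01 1.08 0.9 ]
side [ 0.53622244 -0.00321379 -0.03647261] [-0.5   0.01 -0.23  0.02] [1.01 0.41 0.94 0.58]
```

View pics/held.png

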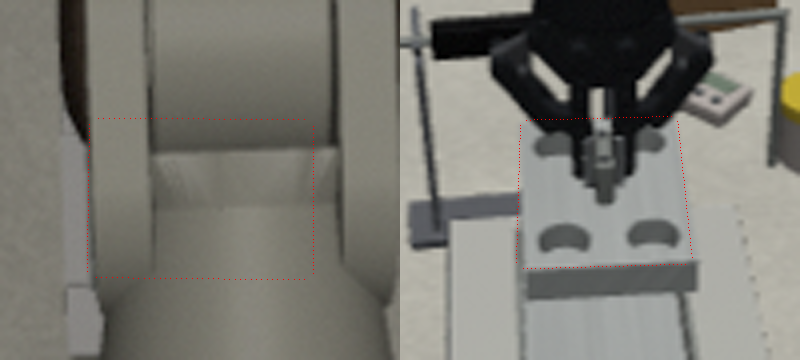

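The top camera is blocked by the arm. In the side view the block hangs level, centred in the fingers, with its front top edge from about (527,270) to (697,262) in the crop. I'll refit it using only the edges that show.

```bash
cat >> h.py <<'E'
def vis(p,w,h,z,hb):
    "side view: -y top edge, -x and +x top edges (near part), -y bottom edge"
    x,y,a=p; t=np.linspace(-.46,.46,40); tt=np.linspace(-.46,.1,40); o=np.ones(40)/2
    u=np.r_[np.c_[t*w,-o*h],np.c_[o*w,tt*h],np.c_[-o*w,tt*h],np.c_[t*w,-o*h]]
    R=np.array([[np.cos(a),-np.sin(a)],[np.sin(a),np.cos(a)]])
    return np.c_[u@R.T+[x,y],np.r_[np.full(120,z),np.full(40,z-hb)]]
E
python3 - <<'E'
from h import *
e=bot.get_obs()["ee_pos"]; print(e); snap("side")
for dz in(0,.003):
  for i in ((0,0),(.003,-.002)):
    print("block-TCP",[np.round(v,4) for v in fit("side",lambda p:vis(p,.1,.14,e[2]-.007+dz,.024),[e[0]+i[0],e[1]+i[1],0],rng=2.5)])
f=lambda p:vis(p,.2,.19,.095,.095)
print("bath",[np.round(v,4) for v in fit("side",lambda p:f(p)[:120],[.5375,.001,.008],rng=2.5)])
E
```

```text
[0.53845444 0.00112243 0.20161956]
block-TCP [array([ 0.5362, -0.0013, -0.0216]), array([-0.01, -0.51,  0.24, -0.02]), array([0.3 , 0.89, 0.68, 0.31])]
block-TCP [array([ 0.5362, -0.0013, -0.021 ]), array([-0.  , -0.5 ,  0.25, -0.01]), array([0.3 , 0.87, 0.68, 0.32])]
block-TCP [array([ 0.5361, -0.0045, -0.0191]), array([-0.  , -0.48,  0.14,  0.01]), array([0.27, 0.72, 0.74, 0.32])]
block-TCP [array([ 0.5362, -0.0044, -0.0191]), array([-0.01, -0.35,  0.16, -0.  ]), array([0.28, 0.68, 0.71, 0.32])]
bath [array([5.381e-01, 4.000e-04, 1.300e-02]), array([ 0.01,  0.22, -0.04]), array([0.24, 0.65, 0.19])]
```

```bash
python3 - <<'E'
from h import *
e=bot.get_obs()["ee_pos"]; print(e); snap("side"); k=6
x,y=210,150
im=cv2.resize(C["side"]["color"][y:y+90,x:x+110],None,fx=k,fy=k,interpolation=cv2.INTER_CUBIC); im=cv2.convertScaleAbs(im,alpha=1.3)
for f,col in ((vis([.5385,.001,0],.1,.14,e[2]-.007,.024),(0,0,255)),(vis([.5365,.001,0],.1,.14,e[2]-.007,.024),(0,200,0))):
    for P in f:
        q=((proj("side",P)-[x,y]+.5)*k-.5).astype(int); cv2.circle(im,tuple(map(int,q)),0,col,-1)
cv2.imwrite("pics/z1.png",im)
E
```

```text
[0.53840854 0.00110933 0.20149884]
```

View pics/z1.png

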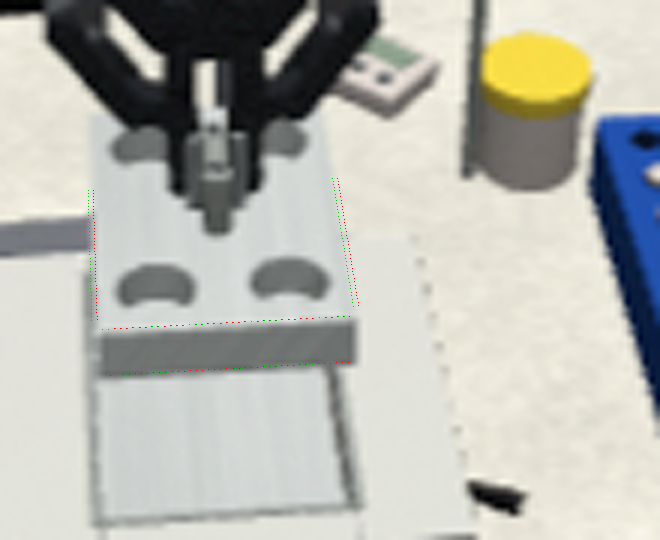

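```bash
python3 - <<'E'
from h import *
e=bot.get_obs()["ee_pos"]; snap("side")
g=cv2.GaussianBlur(cv2.cvtColor(C["side"]["color"],cv2.COLOR_BGR2GRAY).astype(float),(0,0),.6)
def edge(row,lo,hi):
    s=np.arange(lo,hi,.1); v=map_coordinates(g,[np.full(len(s),row),s],order=1); G=np.gradient(v)
    return round(s[G.argmin()],2),round(s[G.argmax()],2)
# block front face mid height
for dz in (.006,.012,.018):
    z=e[2]-.007-dz
    L=proj("side",[.4885,e[1]-.07,z]); R=proj("side",[.5885,e[1]-.07,z])
    print("face pred(.5385)",L.round(2),R.round(2),"obs L",edge(L[1],L[0]-4,L[0]+4),"R",edge(R[1],R[0]-4,R[0]+4))
# well side rims
for y in (-.03,-.045,-.06):
    L=proj("side",[.5375-.052-.008*y,y,.095]); R=proj("side",[.5375+.052-.008*y,y,.095])
    print("well pred",L.round(2),R.round(2),"obs L",edge(L[1],L[0]-4,L[0]+4),"R",edge(R[1],R[0]-4,R[0]+4))
    s=np.arange(-4,5); print(g[int(round(L[1])),int(round(L[0]))+s].round(),g[int(round(R[1])),int(round(R[0]))+s].round())
E
```

```text
face pred(.5385) [225.95 206.5 ] [269.55 204.15] obs L (np.float64(223.25), np.float64(229.85)) R (np.float64(266.25), np.float64(268.45))
face pred(.5385) [226.08 208.42] [269.48 206.06] obs L (np.float64(223.18), np.float64(228.48)) R (np.float64(266.58), np.float64(268.18))
face pred(.5385) [226.2  210.33] [269.41 207.97] obs L (np.float64(223.4), np.float64(230.1)) R (np.float64(273.11), np.float64(268.11))
well pred [226.31 223.29] [267.36 220.95] obs L (np.float64(224.11), np.float64(226.11)) R (np.float64(265.16), np.float64(267.56))
[173. 170. 153. 131. 142. 160. 162. 160. 159.] [164. 158. 128.  93. 110. 141. 164. 173. 174.]
well pred [226.5  227.58] [268.04 225.18] obs L (np.float64(224.3), np.float64(226.2)) R (np.float64(265.14), np.float64(268.24))
[173. 171. 155. 132. 139. 158. 161. 159. 158.] [162. 147. 115. 104. 126. 150. 169. 174. 174.]
well pred [226.68 231.98] [268.74 229.52] obs L (np.float64(224.68), np.float64(226.18)) R (np.float64(266.14), np.float64(268.24))
[171. 157. 136. 136. 151. 160. 159. 158. 159.] [161. 140. 105. 102. 129. 153. 170. 173. 173.]
```

The block's face and the well's side edges agree to only about 2 mm, which is not enough for the fit. I'll lower gently and use force feedback.

Request:
arm_command([
  [0, 0, 0.02, -0.009],
  [0, 0, 0.04, -0.009],
  [0, 0, 0.06, -0.009],
  [0, 0, 0.07, -0.009],
  [0, 0, 0.07, -0.009],
])

```text
time: 11.25
ee_pos: [0.5375, 0.0011, 0.1299]
tcp_rot: [-179.9, -0.0, 90.5]
wrist_force: [-0.7, 0.7, -7.7]
opening: 0.0102
grasp_force: 79.0
```

Request:
arm_command([
  [0, 0, 0.002, 0],
  [0, 0, 0.004, 0],
  [0, 0, 0.006, 0],
  [0, 0, 0.008, 0],
  [0, 0, 0.008, 0],
])

```text
time: 11.75
ee_pos: [0.5386, 0.0011, 0.1266]
tcp_rot: [179.8, 0.0, 90.5]
wrist_force: [-10.0, -0.3, 12.0]
opening: 0.0107
grasp_force: 82.2
```

```bash
python3 - <<'E'
from h import *
o=bot.get_obs(); print(o["ee_pos"],o["wrist_force"],o["torque"],o["tcp_rot"])
E
```

```text
[0.53860485 0.00108322 0.1266414 ] [-10.04645905  -0.31850387  12.04342671] [-0.08879934  1.52385915 -0.00168773] [1.79811781e+02 2.07202636e-03 9.05144793e+01]
```

Request:
arm_command([
  [0, 0, -0.004, 0],
  [0, 0, -0.006, 0],
  [0, -0.002, -0.006, 0],
  [0, -0.002, -0.006, 0],
  [0, -0.002, -0.006, 0],
])

```text
time: 12.25
ee_pos: [0.5361, 0.0011, 0.1288]
tcp_rot: [-180.0, 0.0, 90.5]
wrist_force: [0.1, 0.1, -8.2]
opening: 0.0101
grasp_force: 79.2
```

Request:
arm_command([
  [0, 0, 0.002, 0],
  [0, 0, 0.003, 0],
  [0, 0, 0.004, 0],
  [0, 0, 0.005, 0],
  [0, 0, 0.006, 0],
])

```text
time: 12.75
ee_pos: [0.5363, 0.0011, 0.1232]
tcp_rot: [-180.0, 0.0, 90.5]
wrist_force: [0.4, 0.1, -8.1]
opening: 0.0105
grasp_force: 79.2
```

```bash
python3 - <<'E'
from h import *
o=bot.get_obs(); print(o["ee_pos"],o["wrist_force"],o["torque"],o["tcp_rot"])
E
```

```text
[0.53632623 0.00108689 0.12319104] [ 0.41735308  0.14755415 -8.06344632] [-0.0051809  -0.02408879  0.00849621] [-1.79998685e+02  1.00838238e-03  9.05185426e+01]
```

Request:
arm_command([
  [0, 0, 0.003, 0],
  [0, 0, 0.006, 0],
  [0, 0, 0.009, 0],
  [0, 0, 0.01, 0],
  [0, 0, 0.01, 0],
])

```text
time: 13.25
ee_pos: [0.5362, 0.0011, 0.113]
tcp_rot: [-180.0, -0.0, 90.5]
wrist_force: [0.3, -0.6, -7.7]
opening: 0.0101
grasp_force: 79.1
```

Request:
arm_command([
  [0, 0, 0.003, 0],
  [0, 0, 0.006, 0],
  [0, 0, 0.009, 0],
  [0, 0, 0.012, 0],
  [0, 0, 0.014, 0],
])

```text
time: 13.75
ee_pos: [0.5362, 0.0011, 0.0989]
tcp_rot: [-180.0, 0.0, 90.5]
wrist_force: [-0.5, -0.2, -7.7]
opening: 0.0104
grasp_force: 79.3
```

Request:
arm_command([
  [0, 0, 0.001, 0],
  [0, 0, 0.002, 0],
  [0, 0, 0.003, 0],
  [0, 0, 0.004, 0],
  [0, 0, 0.004, 0],
])

```text
time: 14.25
ee_pos: [0.5364, 0.0011, 0.0976]
tcp_rot: [179.9, 0.0, 90.5]
wrist_force: [-7.8, -0.2, 10.9]
opening: 0.0106
grasp_force: 81.7
```

Request:
arm_command([
  [0, 0, -0.001, 0],
  [0, 0, -0.002, 0],
  [0, 0, -0.002, 0],
  [0, 0, -0.002, 0],
  [0, 0, -0.002, 0],
])

```text
time: 14.75
ee_pos: [0.5365, 0.0011, 0.0976]
tcp_rot: [180.0, 0.0, 90.5]
wrist_force: [-2.2, -0.0, -0.4]
opening: 0.0101
grasp_force: 80.3
```

Request:
arm_command([
  [0, 0, 0, 0],
  [0, 0, 0, 0],
  [0, 0, 0, 0],
  [0, 0, -0.003, 0],
  [0, 0, -0.01, 0],
], hand=0.045)

```text
time: 15.25
ee_pos: [0.5361, 0.0011, 0.1073]
tcp_rot: [-180.0, 0.0, 90.5]
wrist_force: [-0.1, -0.1, -0.1]
opening: 0.045
grasp_force: 0.0
```

Request:
arm_command([
  [0, 0, -0.02, 0],
  [0, 0, -0.05, 0],
  [0, 0, -0.08, 0],
  [0, 0, -0.11, 0],
  [0, 0, -0.13, 0.009],
])

```text
time: 15.75
ee_pos: [0.5367, 0.0011, 0.2404]
tcp_rot: [179.8, -0.0, 90.0]
wrist_force: [0.3, -0.3, 0.5]
opening: 0.0449
grasp_force: 0.0
```

Request:
arm_command([
  [-0.03, 0, 0, 0],
  [-0.07, 0, 0, 0],
  [-0.11, 0, 0, 0],
  [-0.15, 0, 0, 0],
  [-0.18, 0, 0, 0],
])

```text
time: 16.25
ee_pos: [0.5361, -0.1811, 0.238]
tcp_rot: [180.0, 0.0, 89.9]
wrist_force: [1.0, 1.0, 0.1]
opening: 0.0453
grasp_force: 0.0
```

```bash
cat > m2.py <<'E'
from h import *
o=bot.get_obs(); print(o["ee_pos"],o["tcp_rot"])
T=snap("top");S=snap("side")
tm=[d["location"] for d in bot.mark_of("top","vial0") if d["confidence"]>.3]; sm=[d["location"] for d in bot.mark_of("side","vial0") if d["confidence"]>.3]
for p in tm:
    for q in sm:
        X,e=tri(p,q)
        if e<.012 and abs(X[2])<.015: print("vial",X.round(4),round(e,4),"planes",onz("top",p,0)[:2].round(4),onz("side",q,0)[:2].round(4))
print("bores top",marks("top","bore0",.089),"\nside",marks("side","bore0",.089))
print("block",marks("top","block",.065),marks("side","block",.065))
cv2.imwrite("pics/v_side.png",cv2.convertScaleAbs(cv2.resize(S[180:384,160:360],(600,612),interpolation=cv2.INTER_CUBIC)[:600],alpha=1.3))
E
python3 m2.py
```

```text
[ 0.53612095 -0.1810862   0.23798323] [1.79954089e+02 2.81962037e-02 8.99482822e+01]
vial [ 0.4867 -0.2405 -0.0028] 0.0104 planes [ 0.4917 -0.2393] [ 0.4816 -0.2428]
bores top [([0.513, -0.0396, 0.089], 0.81), ([0.5073, 0.0456, 0.089], 0.76), ([0.5559, -0.0391, 0.089], 0.67), ([0.565, 0.0565, 0.089], 0.66)] 
side [([0.5578, 0.0414, 0.089], 0.95), ([0.5621, -0.0387, 0.089], 0.7), ([0.4853, -0.3004, 0.089], 0.68), ([0.5196, 0.0456, 0.089], 0.6), ([0.5053, -0.0529, 0.089], 0.6)]
block [([0.5254, 0.0034, 0.065], 0.83), ([0.5188, -0.0479, 0.065], 0.54)] [([0.5327, -0.0038, 0.065], 0.96)]
```

View pics/v_side.png

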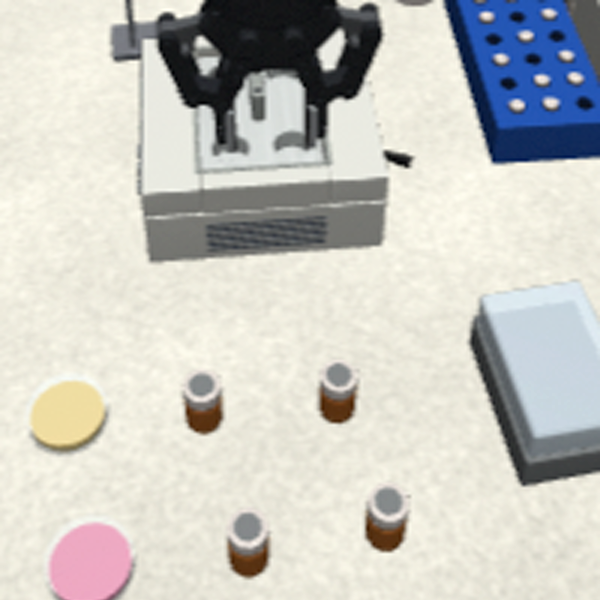

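The side view shows the block level in the well, below the rim. Vials are standing and the toggle is still off to -y. I'll pinch the handle across its 36 mm width, so the block's y is the TCP's y.

Request:
arm_command([
  [0.03, 0, 0, 0.1],
  [0.07, 0, 0, 0.2],
  [0.11, 0, 0, 0.3],
  [0.15, 0, 0, 0.41],
  [0.18, 0, 0, 0.521],
], hand=0.07)

```text
time: 17.15
ee_pos: [0.5359, 0.004, 0.2377]
tcp_rot: [180.0, -0.0, 60.0]
wrist_force: [-0.1, -0.7, -0.3]
opening: 0.0699
grasp_force: 0.0
```

Request:
arm_command([
  [0, 0, 0, 0.1],
  [0, 0, 0, 0.2],
  [0, 0, 0, 0.31],
  [0, 0, 0, 0.42],
  [0, 0, 0, 0.521],
])

```text
time: 17.65
ee_pos: [0.5361, 0.0021, 0.2375]
tcp_rot: [180.0, -0.0, 30.1]
wrist_force: [-0.6, 0.0, -0.6]
opening: 0.0701
grasp_force: 0.0
```

Request:
arm_command([
  [0, 0, 0, 0.1],
  [0, 0, 0, 0.2],
  [0, 0, 0, 0.31],
  [0, 0, 0, 0.42],
  [0, 0, 0, 0.521],
])

```text
time: 18.15
ee_pos: [0.5362, 0.002, 0.2375]
tcp_rot: [-180.0, -0.0, 0.3]
wrist_force: [-0.3, -0.2, 0.2]
opening: 0.0703
grasp_force: 0.0
```

Request:
arm_command([
  [0, 0, 0.03, 0],
  [0, 0, 0.07, 0],
  [0, 0, 0.1, 0],
  [0, 0, 0.12, 0],
  [0, 0, 0.133, 0],
])

```text
time: 18.65
ee_pos: [0.5355, 0.0019, 0.1027]
tcp_rot: [-180.0, 0.1, 0.5]
wrist_force: [0.2, 1.1, 0.4]
opening: 0.0703
grasp_force: 0.0
```

Request:
arm_command([
  [0, 0, 0, 0],
  [0, 0, 0, 0],
  [0, 0, 0, 0],
  [0, 0, 0, 0],
  [0, 0, 0, 0],
], hand=0.02, grip_force=25)

```text
time: 19.15
ee_pos: [0.537, 0.0016, 0.1059]
tcp_rot: [-179.9, -0.1, 0.5]
wrist_force: [-1.5, 3.9, 6.1]
opening: 0.0355
grasp_force: 27.2
```

Request:
arm_command([
  [0, 0, 0, 0],
  [0, 0, 0, 0],
  [0, 0, 0, 0],
  [0, 0, 0, 0],
  [0, 0, 0, 0],
])

```text
time: 19.65
ee_pos: [0.537, 0.0016, 0.1059]
tcp_rot: [-179.9, -0.1, 0.5]
wrist_force: [-0.8, 4.6, 6.1]
opening: 0.0349
grasp_force: 27.2
```

Request:
arm_command([
  [0, 0, 0, 0],
  [0, 0, 0, 0],
  [0, 0, -0.03, 0],
  [0, 0, -0.07, 0],
  [0, 0, -0.11, 0],
], hand=0.06)

```text
time: 20.15
ee_pos: [0.5359, 0.0008, 0.2152]
tcp_rot: [180.0, 0.1, 0.4]
wrist_force: [1.0, 0.3, 0.4]
opening: 0.06
grasp_force: 0.0
```

Request:
arm_command([
  [0.01, 0.03, 0, 0],
  [0.02, 0.07, 0, 0],
  [0.02, 0.11, 0, 0],
  [0.03, 0.15, 0, 0],
  [0.03, 0.19, 0, 0],
])

```text
time: 20.65
ee_pos: [0.5682, -0.1906, 0.2139]
tcp_rot: [180.0, 0.0, 0.4]
wrist_force: [0.4, 0.1, -0.5]
opening: 0.0596
grasp_force: 0.0
```

Request:
arm_command([
  [0.012, 0.03, 0, 0],
  [0.012, 0.046, 0, 0],
  [0.012, 0.046, 0, 0],
  [0.012, 0.046, 0.04, 0],
  [0.012, 0.046, 0.08, 0],
])

```text
time: 21.15
ee_pos: [0.5807, -0.234, 0.1346]
tcp_rot: [179.9, -0.2, 0.5]
wrist_force: [0.9, -0.6, -1.0]
opening: 0.0597
grasp_force: 0.0
```

```bash
python3 - <<'E'
from h import *
o=bot.get_obs(); print(o["ee_pos"]); S=snap("side")
print(marks("side","vial0",0))
cv2.imwrite("pics/v2.png",cv2.convertScaleAbs(cv2.resize(S[204:384,160:360],(600,540),interpolation=cv2.INTER_CUBIC),alpha=1.3))
E
```

```text
[ 0.58068398 -0.23396047  0.13458833]
[([0.5072, -0.3493, 0.0], 0.85), ([0.5779, -0.2336, -0.0], 0.71), ([0.4791, -0.2426, 0.0], 0.47)]
```

View pics/v2.png

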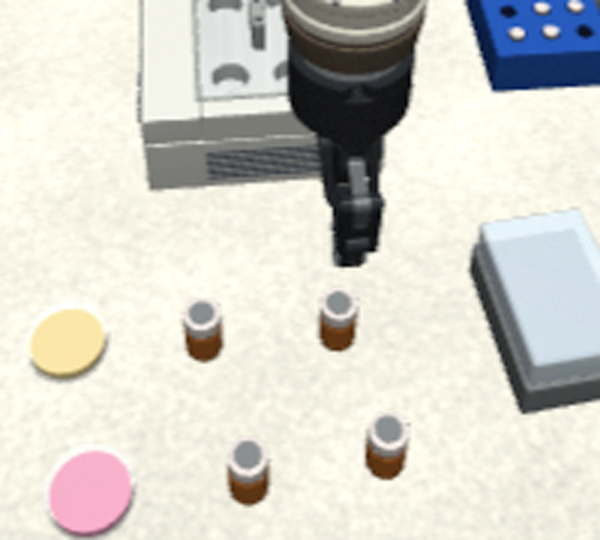

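The four vials stand where they were measured, and the gripper hangs above the near-rear one.

Request:
arm_command([
  [-0.002, 0, 0.03, 0],
  [-0.002, 0, 0.06, 0],
  [-0.002, 0, 0.09, 0],
  [-0.002, 0, 0.115, 0],
  [-0.002, 0, 0.123, 0],
])

```text
time: 21.75
ee_pos: [0.5777, -0.2336, 0.0108]
tcp_rot: [-180.0, 0.1, 0.5]
wrist_force: [-0.8, 0.4, -0.8]
opening: 0.0602
grasp_force: 0.0
```

Request:
arm_command([
  [0, 0, 0, 0],
  [0, 0, 0, 0],
  [0, 0, 0, 0],
  [0, 0, 0, 0],
  [0, 0, 0, 0],
], hand=0.024, grip_force=20)

```text
time: 22.25
ee_pos: [0.5794, -0.2349, 0.0138]
tcp_rot: [179.9, -0.2, 0.5]
wrist_force: [0.1, 1.4, 7.5]
opening: 0.0272
grasp_force: 21.4
```

Request:
arm_command([
  [0, 0, 0, 0],
  [0, 0, 0, 0],
  [0, 0, 0, 0],
  [0, 0, 0, 0],
  [0, 0, 0, 0],
], hand=0.06)

```text
time: 22.75
ee_pos: [0.5781, -0.2346, 0.0112]
tcp_rot: [-180.0, 0.0, 0.4]
wrist_force: [-0.2, -0.1, 0.7]
opening: 0.0599
grasp_force: 0.0
```

Request:
arm_command([
  [0, 0, 0, -0.1],
  [0, 0, 0, -0.2],
  [0, 0, 0, -0.31],
  [0, 0, 0, -0.42],
  [0, 0, 0, -0.524],
])

```text
time: 23.25
ee_pos: [0.5781, -0.2346, 0.0112]
tcp_rot: [-180.0, 0.0, 30.7]
wrist_force: [-0.0, -0.2, 0.1]
opening: 0.0602
grasp_force: 0.0
```

Request:
arm_command([
  [0, 0, 0, -0.1],
  [0, 0, 0, -0.2],
  [0, 0, 0, -0.31],
  [0, 0, 0, -0.42],
  [0, 0, 0, -0.524],
])

```text
time: 23.75
ee_pos: [0.5781, -0.2346, 0.0111]
tcp_rot: [-180.0, 0.0, 60.7]
wrist_force: [0.2, 0.1, 1.3]
opening: 0.0598
grasp_force: 0.0
```

Request:
arm_command([
  [0, 0, 0, -0.1],
  [0, 0, 0, -0.2],
  [0, 0, 0, -0.31],
  [0, 0, -0.008, -0.42],
  [0, 0, -0.016, -0.523],
])

```text
time: 24.25
ee_pos: [0.5779, -0.2345, 0.0271]
tcp_rot: [-180.0, -0.0, 90.7]
wrist_force: [0.8, -0.2, -0.0]
opening: 0.0601
grasp_force: 0.0
```

Request:
arm_command([
  [0, 0, 0, 0],
  [0, 0, 0, 0],
  [0, 0, 0, 0],
  [0, 0, 0, 0],
  [0, 0, 0, 0],
], hand=0.02, grip_force=30)

```text
time: 24.75
ee_pos: [0.5782, -0.2346, 0.0271]
tcp_rot: [180.0, -0.0, 90.4]
wrist_force: [1.3, 0.4, 0.6]
opening: 0.0269
grasp_force: 29.1
```

Request:
arm_command([
  [0, 0, 0, 0],
  [0, 0, 0, 0],
  [0, 0, 0, 0],
  [0, 0, 0, 0],
  [0, 0, 0, 0],
])

```text
time: 25.25
ee_pos: [0.578, -0.2346, 0.0272]
tcp_rot: [-180.0, -0.0, 90.5]
wrist_force: [0.7, 0.4, -0.7]
opening: 0.0271
grasp_force: 29.2
```

Request:
arm_command([
  [0, 0, -0.01, 0],
  [0, 0, -0.04, 0],
  [0, 0, -0.08, 0],
  [0, 0, -0.11, 0],
  [0, 0, -0.13, 0],
])

```text
time: 25.75
ee_pos: [0.5786, -0.2348, 0.1609]
tcp_rot: [179.8, 0.1, 90.5]
wrist_force: [0.6, -0.9, -0.1]
opening: 0.0268
grasp_force: 29.3
```

Request:
arm_command([
  [0.03, -0.002, 0, 0],
  [0.07, -0.005, 0, 0],
  [0.11, -0.008, 0, 0],
  [0.15, -0.011, 0, 0],
  [0.18, -0.0136, 0, 0],
])

```text
time: 26.25
ee_pos: [0.5626, -0.0527, 0.1581]
tcp_rot: [180.0, -0.0, 90.5]
wrist_force: [0.2, 0.1, -0.4]
opening: 0.0268
grasp_force: 29.3
```

Request:
arm_command([
  [0.0115, 0, 0, 0],
  [0.0115, 0, 0.01, 0],
  [0.0115, 0, 0.025, 0],
  [0.0115, 0, 0.038, 0],
  [0.0115, 0, 0.038, 0],
])

```text
time: 26.75
ee_pos: [0.5617, -0.0443, 0.116]
tcp_rot: [-179.7, -0.0, 90.4]
wrist_force: [0.4, -0.0, -0.8]
opening: 0.027
grasp_force: 29.3
```

Request:
arm_command([
  [0, 0, 0.001, 0],
  [0, 0, 0.002, 0],
  [0, 0, 0.003, 0],
  [0, 0, 0.004, 0],
  [0, 0, 0.005, 0],
])

```text
time: 27.25
ee_pos: [0.5632, -0.0432, 0.1145]
tcp_rot: [180.0, 0.0, 90.5]
wrist_force: [0.0, -0.1, 1.1]
opening: 0.0268
grasp_force: 29.5
```

Request:
arm_command([
  [0, 0, 0.001, 0],
  [0, 0, 0.002, 0],
  [0, 0, 0.003, 0],
  [0, 0, 0.004, 0],
  [0, 0, 0.004, 0],
])

```text
time: 27.75
ee_pos: [0.5628, -0.0432, 0.11]
tcp_rot: [-180.0, -0.0, 90.5]
wrist_force: [-1.4, 0.3, 1.1]
opening: 0.0267
grasp_force: 29.9
```

Request:
arm_command([
  [0, 0, 0.003, 0],
  [0, 0, 0.006, 0],
  [0, 0, 0.009, 0],
  [0, 0, 0.012, 0],
  [0, 0, 0.012, 0],
])

```text
time: 28.25
ee_pos: [0.5628, -0.0432, 0.0974]
tcp_rot: [-179.9, -0.0, 90.5]
wrist_force: [-2.1, 0.2, -2.2]
opening: 0.0268
grasp_force: 29.3
```

Request:
arm_command([
  [0, 0, 0.001, 0],
  [0, 0, 0.002, 0],
  [0, 0, 0.002, 0],
  [0, 0, 0.002, 0],
  [0, 0, 0.002, 0],
])

```text
time: 28.75
ee_pos: [0.5629, -0.0432, 0.0963]
tcp_rot: [-180.0, 0.0, 90.5]
wrist_force: [-6.2, -0.4, 1.5]
opening: 0.0268
grasp_force: 29.6
```

Request:
arm_command([
  [0, 0, 0, 0],
  [0, 0, 0, 0],
  [0, 0, 0, 0],
  [0, 0, 0, 0],
  [0, 0, -0.004, 0],
], hand=0.04)

```text
time: 29.25
ee_pos: [0.5629, -0.0432, 0.1]
tcp_rot: [-180.0, -0.0, 90.5]
wrist_force: [0.2, 1.4, 0.3]
opening: 0.0402
grasp_force: 0.0
```

Request:
arm_command([
  [0, 0, -0.02, 0],
  [0, 0, -0.05, 0],
  [0, 0, -0.08, 0],
  [0, 0, -0.1, 0],
  [0, 0, -0.1, 0],
])

```text
time: 29.75
ee_pos: [0.5642, -0.0433, 0.2039]
tcp_rot: [179.7, 0.0, 90.5]
wrist_force: [0.7, -0.5, -0.1]
opening: 0.04
grasp_force: 0.0
```

Request:
arm_command([
  [-0.03, 0.004, 0, 0],
  [-0.07, 0.008, 0, 0],
  [-0.11, 0.012, 0, 0],
  [-0.15, 0.016, 0, 0],
  [-0.19, 0.021, 0, 0],
], hand=0.06)

```text
time: 30.25
ee_pos: [0.5854, -0.2346, 0.1996]
tcp_rot: [-180.0, -0.0, 90.5]
wrist_force: [1.1, 0.8, 1.1]
opening: 0.0601
grasp_force: 0.0
```

Request:
arm_command([
  [-0.035, 0.004, 0, 0],
  [-0.07, 0.008, 0, 0],
  [-0.095, 0.011, 0, 0],
  [-0.106, 0.0126, 0, 0],
  [-0.106, 0.0126, 0, 0],
])

```text
time: 30.75
ee_pos: [0.5988, -0.3398, 0.199]
tcp_rot: [-179.9, -0.0, 90.4]
wrist_force: [0.7, 0.1, -0.4]
opening: 0.06
grasp_force: 0.0
```

```bash
python3 - <<'E'
from h import *
o=bot.get_obs(); print(o["ee_pos"],o["tcp_rot"]); S=snap("side"); T=snap("top")
print(marks("side","vial0",0,.25)); print(marks("top","vial0",0,.25)); print("seated",marks("side","vial0",.069,.25),marks("top","vial0",.069,.25))
print("bores",marks("side","bore0",.089))
E
```

```text
[ 0.59878505 -0.33982785  0.19902405] [-1.79926589e+02 -4.37778700e-02  9.03707729e+01]
[([0.5075, -0.3481, 0.0], 0.85), ([0.5982, -0.3385, 0.0], 0.84), ([0.4793, -0.2351, 0.0], 0.74)]
[([0.5725, -0.0434, 0.0], 0.61), ([0.5707, -0.0434, 0.0], 0.6), ([0.4931, -0.2435, 0.0], 0.59), ([0.5119, -0.3495, 0.0], 0.55), ([0.5977, -0.3402, 0.0], 0.48), ([0.5787, 0.0513, 0.0], 0.36)]
seated [([0.5071, -0.3796, 0.069], 0.85), ([0.5897, -0.3708, 0.069], 0.84), ([0.4814, -0.2767, 0.069], 0.74)] [([0.5636, -0.0393, 0.069], 0.61), ([0.5619, -0.0393, 0.069], 0.6), ([0.4888, -0.2278, 0.069], 0.59), ([0.5065, -0.3277, 0.069], 0.55), ([0.5873, -0.319, 0.069], 0.48), ([0.5694, 0.0499, 0.069], 0.36)]
bores [([0.5581, -0.0412, 0.089], 0.86), ([0.5186, 0.0525, 0.089], 0.82), ([0.5603, 0.0345, 0.089], 0.75), ([0.5022, -0.0492, 0.089], 0.56)]
```

Request:
arm_command([
  [0, 0, 0.04, 0],
  [0, 0, 0.08, 0],
  [0, 0, 0.12, 0],
  [0, 0, 0.15, 0],
  [0, 0, 0.17, 0],
])

```text
time: 31.6
ee_pos: [0.598, -0.3377, 0.0276]
tcp_rot: [-179.9, -0.1, 90.5]
wrist_force: [0.0, -0.6, 0.4]
opening: 0.0598
grasp_force: 0.0
```

Request:
arm_command([
  [0, 0, 0.01, 0],
  [0, 0, 0.019, 0],
  [0, 0, 0.019, 0],
  [0, 0, 0.019, 0],
  [0, 0, 0.019, 0],
])

```text
time: 32.1
ee_pos: [0.5996, -0.3393, 0.0127]
tcp_rot: [179.9, 0.1, 90.5]
wrist_force: [-0.4, -1.1, 0.7]
opening: 0.0598
grasp_force: 0.0
```

Request:
arm_command([
  [0, 0, 0, 0],
  [0, 0, 0, 0],
  [0, 0, 0, 0],
  [0, 0, 0, 0],
  [0, 0, 0, 0],
], hand=0.024, grip_force=20)

```text
time: 32.6
ee_pos: [0.5993, -0.3391, 0.0119]
tcp_rot: [180.0, 0.0, 90.5]
wrist_force: [0.5, 0.2, 5.5]
opening: 0.0273
grasp_force: 20.6
```

Request:
arm_command([
  [0, 0, 0, 0],
  [0, 0, 0, 0],
  [0, 0, 0, 0],
  [0, 0, 0, 0],
  [0, 0, 0, 0],
], hand=0.06)

```text
time: 33.1
ee_pos: [0.5989, -0.3389, 0.0111]
tcp_rot: [-180.0, -0.0, 90.5]
wrist_force: [-1.0, -0.5, -0.0]
opening: 0.0599
grasp_force: 0.0
```

Request:
arm_command([
  [0, 0, 0, 0.1],
  [0, 0, 0, 0.2],
  [0, 0, 0, 0.31],
  [0, 0, 0, 0.42],
  [0, 0, 0, 0.524],
])

```text
time: 33.6
ee_pos: [0.599, -0.3389, 0.0112]
tcp_rot: [-180.0, -0.0, 60.2]
wrist_force: [0.3, -0.8, 0.5]
opening: 0.0597
grasp_force: 0.0
```

Request:
arm_command([
  [0, 0, 0, 0.1],
  [0, 0, 0, 0.2],
  [0, 0, 0, 0.31],
  [0, 0, 0, 0.42],
  [0, 0, 0, 0.524],
])

```text
time: 34.1
ee_pos: [0.599, -0.3389, 0.0112]
tcp_rot: [-180.0, 0.0, 30.2]
wrist_force: [0.6, -0.1, 0.3]
opening: 0.06
grasp_force: 0.0
```

Request:
arm_command([
  [0, 0, 0, 0.1],
  [0, 0, 0, 0.2],
  [0, 0, 0, 0.31],
  [0, 0, -0.008, 0.42],
  [0, 0, -0.016, 0.523],
])

```text
time: 34.6
ee_pos: [0.5988, -0.3388, 0.0271]
tcp_rot: [-180.0, 0.0, 0.2]
wrist_force: [-0.2, 0.3, 0.5]
opening: 0.06
grasp_force: 0.0
```

Request:
arm_command([
  [0, 0, 0, 0],
  [0, 0, 0, 0],
  [0, 0, 0, 0],
  [0, 0, 0, 0],
  [0, 0, 0, 0],
], hand=0.02, grip_force=30)

```text
time: 35.1
ee_pos: [0.599, -0.3389, 0.0271]
tcp_rot: [-180.0, 0.0, 0.5]
wrist_force: [0.2, 0.5, 1.5]
opening: 0.0273
grasp_force: 28.7
```

Request:
arm_command([
  [0, 0, 0, 0],
  [0, 0, 0, 0],
  [0, 0, 0, 0],
  [0, 0, 0, 0],
  [0, 0, 0, 0],
])

```text
time: 35.6
ee_pos: [0.5989, -0.3389, 0.0272]
tcp_rot: [-180.0, 0.0, 0.4]
wrist_force: [-0.3, -0.2, 0.4]
opening: 0.0273
grasp_force: 28.8
```

Request:
arm_command([
  [0, 0, -0.01, 0],
  [0, 0, -0.04, 0],
  [0, 0, -0.08, 0],
  [0, 0, -0.12, 0],
  [0, 0, -0.14, 0],
])

```text
time: 36.1
ee_pos: [0.5996, -0.3394, 0.1723]
tcp_rot: [179.9, -0.2, 0.4]
wrist_force: [0.1, -0.3, -0.4]
opening: 0.0274
grasp_force: 29.0
```

Request:
arm_command([
  [-0.003, -0.03, 0, 0],
  [-0.006, -0.07, 0, 0],
  [-0.009, -0.115, 0, 0],
  [-0.013, -0.16, 0, 0],
  [-0.018, -0.206, 0, 0],
])

```text
time: 36.6
ee_pos: [0.579, -0.1317, 0.1679]
tcp_rot: [180.0, -0.0, 0.4]
wrist_force: [1.1, 1.3, 0.1]
opening: 0.0273
grasp_force: 29.0
```

Request:
arm_command([
  [-0.004, -0.045, 0, 0],
  [-0.008, -0.09, 0, 0],
  [-0.012, -0.13, 0, 0],
  [-0.0164, -0.165, 0, 0],
  [-0.0164, -0.18, 0, 0],
])

```text
time: 37.1
ee_pos: [0.5619, 0.0285, 0.1682]
tcp_rot: [-179.1, -0.0, 2.5]
wrist_force: [0.2, -0.0, -0.4]
opening: 0.0271
grasp_force: 29.0
```

Request:
arm_command([
  [0, 0, 0, 0],
  [0, 0, 0.01, 0],
  [0, 0, 0.03, 0],
  [0, 0, 0.046, 0],
  [0, 0, 0.048, 0],
])

```text
time: 37.6
ee_pos: [0.5614, 0.0256, 0.1165]
tcp_rot: [-179.1, 0.2, 2.2]
wrist_force: [-0.2, 0.3, -0.3]
opening: 0.0271
grasp_force: 29.0
```

Request:
arm_command([
  [0, 0, 0.001, 0],
  [0, 0, 0.002, 0],
  [0, 0, 0.003, 0],
  [0, 0, 0.004, 0],
  [0, 0, 0.005, 0],
])

```text
time: 38.1
ee_pos: [0.5632, 0.0271, 0.1159]
tcp_rot: [-179.1, -0.2, 2.3]
wrist_force: [-0.5, -0.6, 12.4]
opening: 0.0272
grasp_force: 29.4
```

Request:
arm_command([
  [0, 0, 0.001, 0],
  [0, 0, 0.002, 0],
  [0, 0, 0.003, 0],
  [0, 0, 0.004, 0],
  [0, 0, 0.004, 0],
])

```text
time: 38.6
ee_pos: [0.5642, 0.0279, 0.114]
tcp_rot: [-179.0, -0.4, 2.3]
wrist_force: [-1.3, 2.7, 17.4]
opening: 0.0268
grasp_force: 29.9
```

Request:
arm_command([
  [0, 0, -0.005, 0],
  [0, 0, -0.01, 0],
  [0, 0, -0.02, 0],
  [0, 0, -0.035, 0],
  [0, 0, -0.05, 0],
])

```text
time: 39.1
ee_pos: [0.5624, 0.0263, 0.1616]
tcp_rot: [-179.1, 0.0, 2.3]
wrist_force: [-0.7, 0.2, -1.1]
opening: 0.0268
grasp_force: 29.4
```

```bash
python3 - <<'E'
from h import *
o=bot.get_obs(); print({k:np.round(v,3) for k,v in o.items()})
S=snap("side"); cv2.imwrite("pics/s3.png",cv2.resize(S[:,100:400],(720,600*384*2//768),interpolation=cv2.INTER_CUBIC)[:600])
E
```

```text
{'time': np.float64(39.1), 'q': array([  2.23 ,   5.902,   3.354,  87.468,   0.882, 179.918]), 'qd': array([-3.1400e-01,  6.0000e-03,  1.7285e+01,  1.6724e+01,  5.1000e-02,
       -2.3500e-01]), 'joint_efforts': array([ 5.4000e-02, -5.3387e+01,  4.4928e+01, -7.3400e-01,  5.2000e-02,
        7.0000e-03]), 'ee_pos': array([0.562, 0.026, 0.162]), 'tcp_rot': array([-1.79118e+02,  1.60000e-02,  2.31100e+00]), 'wrist_force': array([-0.688,  0.187, -1.109]), 'torque': array([-0.001,  0.019,  0.013]), 'grasp_force': np.float64(29.432), 'opening': np.float64(0.027)}
```

View pics/s3.png

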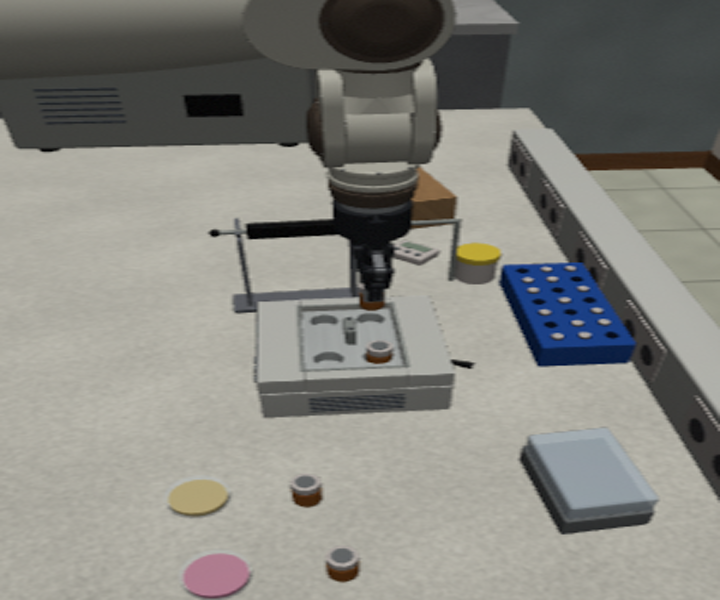

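The near vial is seated in its bore and the second is still upright in the gripper. The last joint is at its limit (180°), which stopped the y travel. I'll turn to yaw 90.5°, which is harmless since the vial is round and centred.

Request:
arm_command([
  [0, 0, 0, -0.1],
  [0, 0, 0, -0.2],
  [0, 0, 0, -0.31],
  [0, 0, 0, -0.42],
  [0, 0, 0, -0.524],
])

```text
time: 39.65
ee_pos: [0.5626, 0.0263, 0.1609]
tcp_rot: [-179.2, -0.5, 32.6]
wrist_force: [0.5, 0.4, -0.2]
opening: 0.027
grasp_force: 29.4
```

Request:
arm_command([
  [0, 0, 0, -0.1],
  [0, 0, 0, -0.2],
  [0, 0, 0, -0.31],
  [0, 0, 0, -0.42],
  [0, 0, 0, -0.524],
])

```text
time: 40.15
ee_pos: [0.5626, 0.0263, 0.1609]
tcp_rot: [-179.6, -0.8, 62.6]
wrist_force: [-0.1, 0.2, -0.3]
opening: 0.0267
grasp_force: 29.4
```

Request:
arm_command([
  [0, 0, 0, -0.1],
  [0, 0, 0, -0.2],
  [0, 0, 0, -0.31],
  [0, 0, 0, -0.42],
  [0, 0, 0, -0.523],
])

```text
time: 40.65
ee_pos: [0.5626, 0.0263, 0.1609]
tcp_rot: [180.0, -0.9, 92.6]
wrist_force: [-0.3, -0.7, -0.4]
opening: 0.0267
grasp_force: 29.4
```

Request:
arm_command([
  [0, 0, 0, 0],
  [0, 0, 0, 0],
  [0, 0, 0, 0],
  [0, 0, 0, 0],
  [0, 0, 0, 0],
])

```text
time: 41.15
ee_pos: [0.5624, 0.0263, 0.1603]
tcp_rot: [-180.0, -0.9, 92.3]
wrist_force: [0.2, -0.1, 0.4]
opening: 0.0269
grasp_force: 29.4
```

Request:
arm_command([
  [0.005, 0, 0, 0.015],
  [0.01, 0, 0, 0.0314],
  [0.015, -0.0005, 0, 0.0314],
  [0.019, -0.0005, 0, 0.0314],
  [0.019, -0.0005, 0, 0.0314],
])

```text
time: 41.65
ee_pos: [0.5611, 0.046, 0.1606]
tcp_rot: [-180.0, -0.9, 90.6]
wrist_force: [0.3, -0.2, -0.2]
opening: 0.0271
grasp_force: 29.4
```

Request:
arm_command([
  [0, 0, 0.01, 0],
  [0, 0, 0.025, 0],
  [0, 0, 0.038, 0],
  [0, 0, 0.041, 0],
  [0, 0, 0.041, 0],
])

```text
time: 42.15
ee_pos: [0.5605, 0.0458, 0.1184]
tcp_rot: [-179.9, -0.9, 90.5]
wrist_force: [0.3, 0.1, -0.0]
opening: 0.0269
grasp_force: 29.5
```

Request:
arm_command([
  [0, 0, 0.001, 0],
  [0, 0, 0.002, 0],
  [0, 0, 0.003, 0],
  [0, 0, 0.004, 0],
  [0, 0, 0.005, 0],
])

```text
time: 42.65
ee_pos: [0.5612, 0.046, 0.1147]
tcp_rot: [-180.0, -0.9, 90.5]
wrist_force: [0.1, -0.1, -1.0]
opening: 0.0269
grasp_force: 29.5
```

Request:
arm_command([
  [0, 0, 0.001, 0],
  [0, 0, 0.002, 0],
  [0, 0, 0.003, 0],
  [0, 0, 0.005, 0],
  [0, 0, 0.006, 0],
])

```text
time: 43.15
ee_pos: [0.5616, 0.0461, 0.1086]
tcp_rot: [180.0, -0.9, 90.5]
wrist_force: [3.4, 0.3, 1.8]
opening: 0.0266
grasp_force: 29.7
```

Request:
arm_command([
  [0, 0, 0.002, 0],
  [0, 0, 0.004, 0],
  [0, 0, 0.006, 0],
  [0, 0, 0.008, 0],
  [0, 0, 0.01, 0],
])

```text
time: 43.65
ee_pos: [0.5615, 0.0462, 0.0987]
tcp_rot: [180.0, -0.9, 90.5]
wrist_force: [5.6, -0.8, 3.9]
opening: 0.0266
grasp_force: 29.8
```

Request:
arm_command([
  [0, 0, 0.001, 0],
  [0, 0, 0.001, 0],
  [0, 0, 0.001, 0],
  [0, 0, 0.001, 0],
  [0, 0, 0.001, 0],
], hand=0.038)

```text
time: 44.15
ee_pos: [0.5609, 0.0463, 0.0975]
tcp_rot: [-179.9, -0.9, 90.5]
wrist_force: [0.2, 0.1, 0.2]
opening: 0.038
grasp_force: 0.0
```

Request:
arm_command([
  [0, 0, -0.01, 0],
  [0, 0, -0.03, 0],
  [0, 0, -0.06, 0],
  [0, 0, -0.09, 0],
  [0, 0, -0.1, 0],
])

```text
time: 44.65
ee_pos: [0.562, 0.0448, 0.2017]
tcp_rot: [179.8, -0.9, 90.5]
wrist_force: [-0.4, 0.3, -0.1]
opening: 0.0381
grasp_force: 0.0
```

Request:
arm_command([
  [-0.025, -0.005, 0, 0],
  [-0.06, -0.014, 0, 0],
  [-0.095, -0.024, 0, 0],
  [-0.13, -0.034, 0, 0],
  [-0.17, -0.045, 0, 0],
], hand=0.06)

```text
time: 45.15
ee_pos: [0.5172, -0.1266, 0.1949]
tcp_rot: [-180.0, -0.9, 90.6]
wrist_force: [0.1, 0.8, -0.2]
opening: 0.0597
grasp_force: 0.0
```

Request:
arm_command([
  [-0.035, -0.01, 0, 0.05],
  [-0.07, -0.02, 0, 0.1],
  [-0.1, -0.032, 0, 0.2],
  [-0.113, -0.037, 0, 0.3],
  [-0.113, -0.037, 0, 0.4],
])

```text
time: 45.65
ee_pos: [0.4808, -0.2408, 0.193]
tcp_rot: [-179.6, -0.8, 67.2]
wrist_force: [-0.0, 0.2, -0.2]
opening: 0.0601
grasp_force: 0.0
```

Request:
arm_command([
  [0, 0, 0, 0.12],
  [0, 0, 0, 0.24],
  [0, 0, 0, 0.36],
  [0, 0, 0, 0.48],
  [0, 0, 0, 0.6],
])

```text
time: 46.15
ee_pos: [0.4816, -0.2389, 0.1931]
tcp_rot: [-179.2, -0.4, 32.9]
wrist_force: [-0.4, -0.2, 0.2]
opening: 0.0601
grasp_force: 0.0
```

Request:
arm_command([
  [0, 0, 0, 0.12],
  [0, 0, 0, 0.24],
  [0, 0, 0, 0.36],
  [0, 0, 0, 0.48],
  [0, 0, 0, 0.571],
])

```text
time: 46.65
ee_pos: [0.4816, -0.2389, 0.1931]
tcp_rot: [-179.1, 0.1, 0.2]
wrist_force: [0.2, -0.6, -0.2]
opening: 0.0599
grasp_force: 0.0
```

```bash
python3 - <<'E'
from h import *
o=bot.get_obs(); print(o["ee_pos"],o["tcp_rot"]); S=snap("side"); T=snap("top")
print(marks("side","vial0",0,.25)); print(marks("top","vial0",0,.25)); print("seated",marks("side","vial0",.069,.25),marks("top","vial0",.069,.25))
E
```

```text
[ 0.48163013 -0.23892199  0.19312965] [-1.79105807e+02  6.64825859e-02  2.38312800e-01]
[([0.5446, -0.3648, 0.0], 0.77), ([0.6503, 0.0277, 0.0], 0.67), ([0.4884, -0.2404, 0.0], 0.62), ([0.5671, 0.1106, 0.0], 0.62), ([0.5692, 0.023, 0.0], 0.58)]
[([0.49, -0.2266, 0.0], 0.63), ([0.565, 0.038, 0.0], 0.63), ([0.573, -0.047, 0.0], 0.43), ([0.5016, 0.2335, 0.0], 0.38)]
seated [([0.5409, -0.3948, 0.069], 0.77), ([0.6371, -0.0374, 0.069], 0.67), ([0.4897, -0.2815, 0.069], 0.62), ([0.5614, 0.038, 0.069], 0.62), ([0.5632, -0.0417, 0.069], 0.58)] [([0.4859, -0.2119, 0.069], 0.63), ([0.5565, 0.0373, 0.069], 0.63), ([0.564, -0.0427, 0.069], 0.43), ([0.4968, 0.2216, 0.069], 0.38)]
```

Two vials are seated at (0.563, -0.042) and (0.561, 0.038). One waiting vial has been knocked aside to about (0.544, -0.365); the next one is still near (0.485, -0.238).

Request:
arm_command([
  [0.003, 0, 0.03, 0],
  [0.003, 0.002, 0.07, 0],
  [0.003, 0.002, 0.11, 0],
  [0.003, 0.002, 0.15, 0],
  [0.003, 0.002, 0.17, 0],
])

```text
time: 47.45
ee_pos: [0.4829, -0.2374, 0.0195]
tcp_rot: [-179.0, 0.3, 0.6]
wrist_force: [0.3, -0.3, -0.3]
opening: 0.0601
grasp_force: 0.0
```

Request:
arm_command([
  [0, 0, 0.006, 0],
  [0, 0, 0.011, 0],
  [0, 0, 0.011, 0],
  [0, 0, 0.011, 0],
  [0, 0, 0.011, 0],
])

```text
time: 47.95
ee_pos: [0.4853, -0.2385, 0.0135]
tcp_rot: [-179.2, -0.1, 0.5]
wrist_force: [0.3, -0.7, -0.2]
opening: 0.0604
grasp_force: 0.0
```

Request:
arm_command([
  [0, 0, 0, 0],
  [0, 0, 0, 0],
  [0, 0, 0, 0],
  [0, 0, 0, 0],
  [0, 0, 0, 0],
], hand=0.024, grip_force=20)

```text
time: 48.45
ee_pos: [0.4848, -0.2383, 0.0127]
tcp_rot: [-179.1, 0.0, 0.5]
wrist_force: [-0.6, 0.3, 4.1]
opening: 0.0271
grasp_force: 21.9
```

Request:
arm_command([
  [0, 0, 0, 0],
  [0, 0, 0, 0],
  [0, 0, 0, 0],
  [0, 0, 0, 0],
  [0, 0, 0, 0],
], hand=0.06)

```text
time: 48.95
ee_pos: [0.4846, -0.2381, 0.0122]
tcp_rot: [-179.1, 0.0, 0.5]
wrist_force: [0.3, 0.6, -1.2]
opening: 0.06
grasp_force: 0.0
```

Request:
arm_command([
  [0, 0, 0, -0.1],
  [0, 0, 0, -0.2],
  [0, 0, 0, -0.31],
  [0, 0, 0, -0.42],
  [0, 0, 0, -0.524],
])

```text
time: 49.45
ee_pos: [0.4846, -0.2381, 0.0122]
tcp_rot: [-179.2, -0.4, 30.8]
wrist_force: [-0.2, 0.4, -0.0]
opening: 0.0604
grasp_force: 0.0
```

Request:
arm_command([
  [0, 0, 0, -0.1],
  [0, 0, 0, -0.2],
  [0, 0, 0, -0.31],
  [0, 0, 0, -0.42],
  [0, 0, 0, -0.524],
])

```text
time: 49.95
ee_pos: [0.4846, -0.2381, 0.0122]
tcp_rot: [-179.5, -0.7, 60.8]
wrist_force: [-0.2, 0.6, 1.0]
opening: 0.0603
grasp_force: 0.0
```

Request:
arm_command([
  [0, 0, 0, -0.1],
  [0, 0, 0, -0.2],
  [0, 0, 0, -0.31],
  [0, 0, -0.008, -0.42],
  [0, 0, -0.016, -0.523],
])

```text
time: 50.45
ee_pos: [0.4844, -0.2383, 0.0282]
tcp_rot: [-179.9, -0.9, 90.8]
wrist_force: [-0.3, -0.6, 0.1]
opening: 0.0603
grasp_force: 0.0
```

Request:
arm_command([
  [0, 0, 0, 0],
  [0, 0, 0, 0],
  [0, 0, 0, 0],
  [0, 0, 0, 0],
  [0, 0, 0, 0],
], hand=0.02, grip_force=30)

```text
time: 50.95
ee_pos: [0.4845, -0.2384, 0.0281]
tcp_rot: [-179.9, -0.9, 90.5]
wrist_force: [-1.0, 0.3, 1.0]
opening: 0.0271
grasp_force: 28.8
```

Request:
arm_command([
  [0, 0, 0, 0],
  [0, 0, 0, 0],
  [0, 0, 0, 0],
  [0, 0, 0, 0],
  [0, 0, 0, 0],
])

```text
time: 51.45
ee_pos: [0.4846, -0.2384, 0.0282]
tcp_rot: [-180.0, -0.9, 90.5]
wrist_force: [-0.9, -0.9, 0.3]
opening: 0.0274
grasp_force: 28.9
```

Request:
arm_command([
  [0, 0, -0.01, 0],
  [0, 0, -0.04, 0],
  [0, 0, -0.08, 0],
  [0, 0, -0.12, 0],
  [0, 0, -0.145, 0],
])

```text
time: 51.95
ee_pos: [0.4854, -0.2409, 0.1772]
tcp_rot: [179.8, -0.8, 90.5]
wrist_force: [0.4, 0.1, -0.1]
opening: 0.0276
grasp_force: 29.0
```

Request:
arm_command([
  [0.02, 0.002, 0, 0],
  [0.05, 0.005, 0, 0],
  [0.085, 0.008, 0, 0],
  [0.12, 0.012, 0, 0],
  [0.155, 0.015, 0, 0],
])

```text
time: 52.45
ee_pos: [0.4984, -0.0842, 0.1764]
tcp_rot: [180.0, -0.9, 90.5]
wrist_force: [0.5, -0.2, -0.4]
opening: 0.0271
grasp_force: 29.0
```

Request:
arm_command([
  [0.035, 0.004, 0, 0],
  [0.07, 0.008, 0, 0],
  [0.1, 0.011, 0, 0],
  [0.12, 0.0128, 0, 0],
  [0.1307, 0.0128, 0, 0],
])

```text
time: 52.95
ee_pos: [0.51, 0.0469, 0.1783]
tcp_rot: [-180.0, -0.9, 90.6]
wrist_force: [-0.5, 0.1, 0.3]
opening: 0.0271
grasp_force: 29.0
```

Request:
arm_command([
  [0, 0, 0, 0],
  [0, 0, 0.02, 0],
  [0, 0, 0.04, 0],
  [0, 0, 0.057, 0],
  [0, 0, 0.059, 0],
])

```text
time: 53.45
ee_pos: [0.5088, 0.045, 0.1168]
tcp_rot: [-179.8, -0.9, 90.5]
wrist_force: [-0.5, -0.3, 0.0]
opening: 0.0273
grasp_force: 29.1
```

Request:
arm_command([
  [0, 0, 0.001, 0],
  [0, 0, 0.002, 0],
  [0, 0, 0.003, 0],
  [0, 0, 0.004, 0],
  [0, 0, 0.005, 0],
])

```text
time: 53.95
ee_pos: [0.5103, 0.0463, 0.1144]
tcp_rot: [180.0, -0.9, 90.5]
wrist_force: [-0.2, -1.2, 7.9]
opening: 0.027
grasp_force: 30.9
```

Request:
arm_command([
  [0, 0, -0.003, 0],
  [0, 0, -0.004, 0],
  [-0.001, 0, -0.004, 0],
  [-0.001, 0, -0.004, 0],
  [-0.001, 0, -0.004, 0],
])

```text
time: 54.45
ee_pos: [0.5098, 0.0452, 0.1175]
tcp_rot: [-179.9, -0.9, 90.5]
wrist_force: [-0.2, -0.4, -0.0]
opening: 0.0272
grasp_force: 29.1
```

Request:
arm_command([
  [0, 0, 0.001, 0],
  [0, 0, 0.002, 0],
  [0, 0, 0.003, 0],
  [0, 0, 0.004, 0],
  [0, 0, 0.005, 0],
])

```text
time: 54.95
ee_pos: [0.5103, 0.0456, 0.1142]
tcp_rot: [179.9, -0.9, 90.5]
wrist_force: [-3.7, 0.9, 17.4]
opening: 0.0272
grasp_force: 33.4
```

```bash
python3 - <<'E'
from h import *
o=bot.get_obs(); print(o["ee_pos"],o["wrist_force"],o["torque"],o["tcp_rot"])
E
```

```text
[0.51030317 0.04559373 0.11418513] [-3.65343678  0.94576424 17.37936269] [0.33037996 1.14791839 0.04180037] [179.92628043  -0.92817551  90.53590134]
```

Request:
arm_command([
  [0, 0, -0.003, 0],
  [0, 0, -0.005, 0],
  [0.0004, 0.0012, -0.005, 0],
  [0.0004, 0.0012, -0.005, 0],
  [0.0004, 0.0012, -0.005, 0],
])

```text
time: 55.45
ee_pos: [0.511, 0.0456, 0.1173]
tcp_rot: [-179.9, -0.9, 90.5]
wrist_force: [-0.1, 0.3, -0.9]
opening: 0.0271
grasp_force: 29.3
```

Request:
arm_command([
  [0, 0, 0.001, 0],
  [0, 0, 0.002, 0],
  [0, 0, 0.003, 0],
  [0, 0, 0.004, 0],
  [0, 0, 0.005, 0],
])

```text
time: 55.95
ee_pos: [0.5115, 0.0459, 0.1138]
tcp_rot: [179.9, -0.9, 90.5]
wrist_force: [-2.2, 0.8, 13.1]
opening: 0.0274
grasp_force: 32.6
```

```bash
python3 - <<'E'
from h import *
o=bot.get_obs(); F=o["wrist_force"];T=o["torque"]; print(o["ee_pos"],F,T, "contact x,y",(-.252*F[0]-T[1])/F[2],(T[0]-.252*F[1])/F[2])
E
```

```text
[0.5114712  0.04586529 0.11384751] [-2.21652718  0.75603881 13.11005407] [ 0.31582741  0.73131672 -0.06233978] contact x,y -0.013177052777597372 0.009557979947867206
```

Request:
arm_command([
  [0, 0, -0.003, 0],
  [0, 0, -0.005, 0],
  [-0.001, 0.0012, -0.005, 0],
  [-0.001, 0.0012, -0.005, 0],
  [-0.001, 0.0012, -0.005, 0],
])

```text
time: 56.45
ee_pos: [0.5122, 0.0446, 0.1173]
tcp_rot: [-179.9, -0.9, 90.5]
wrist_force: [0.3, -0.2, -0.8]
opening: 0.0269
grasp_force: 29.2
```

Request:
arm_command([
  [0, 0, 0.001, 0],
  [0, 0, 0.002, 0],
  [0, 0, 0.003, 0],
  [0, 0, 0.004, 0],
  [0, 0, 0.005, 0],
])

```text
time: 56.95
ee_pos: [0.5125, 0.0448, 0.1126]
tcp_rot: [-180.0, -0.9, 90.5]
wrist_force: [0.7, 0.4, -0.4]
opening: 0.0271
grasp_force: 29.1
```

```bash
cat > c.py <<'E'
from h import *
o=bot.get_obs(); F=o["wrist_force"];T=o["torque"]; print(o["ee_pos"],F,T, "contact x,y",(-.252*F[0]-T[1])/F[2],(T[0]-.252*F[1])/F[2])
E
python3 c.py
```

```text
[0.51248995 0.04481384 0.11262517] [ 0.66852938  0.36879012 -0.40632662] [ 0.13583173 -0.1881036  -0.00683014] contact x,y -0.04832120438518472 -0.10557178146959792
```

Request:
arm_command([
  [0, 0, 0.001, 0],
  [0, 0, 0.002, 0],
  [0, 0, 0.004, 0],
  [0, 0, 0.006, 0],
  [0, 0, 0.006, 0],
])

```text
time: 57.45
ee_pos: [0.5123, 0.0448, 0.1063]
tcp_rot: [-180.0, -0.9, 90.5]
wrist_force: [2.1, 0.5, -1.2]
opening: 0.0272
grasp_force: 28.9
```

Request:
arm_command([
  [0, 0, 0.002, 0],
  [0, 0, 0.004, 0],
  [0, 0, 0.006, 0],
  [0, 0, 0.008, 0],
  [0, 0, 0.0085, 0],
])

```text
time: 57.95
ee_pos: [0.5122, 0.0449, 0.0978]
tcp_rot: [-179.9, -0.9, 90.5]
wrist_force: [1.1, 1.3, 0.3]
opening: 0.0271
grasp_force: 29.1
```

```bash
python3 c.py
```

```text
[0.51221075 0.04494021 0.09781586] [1.07408095 1.33212343 0.26375792] [ 0.10712546 -0.2529922   0.00714717] contact x,y -0.06701674653195422 -0.8665887453772381
```

Request:
arm_command([
  [0, 0, 0, 0],
  [0, 0, 0, 0],
  [0, 0, 0, 0],
  [0, 0, 0, 0],
  [0, 0, 0, 0],
], hand=0.036)

```text
time: 58.45
ee_pos: [0.5122, 0.0449, 0.0981]
tcp_rot: [-180.0, -0.9, 90.5]
wrist_force: [0.3, 0.6, -0.2]
opening: 0.036
grasp_force: 0.0
```

Request:
arm_command([
  [0, 0, -0.01, 0],
  [0, 0, -0.03, 0],
  [0, 0, -0.06, 0],
  [0, 0, -0.09, 0],
  [0, 0, -0.1, 0],
])

```text
time: 58.95
ee_pos: [0.5133, 0.0434, 0.202]
tcp_rot: [179.8, -0.9, 90.5]
wrist_force: [-0.0, 0.6, -0.1]
opening: 0.0361
grasp_force: 0.0
```

Request:
arm_command([
  [-0.03, 0.002, 0, 0],
  [-0.07, 0.005, 0, 0],
  [-0.115, 0.008, 0, 0],
  [-0.16, 0.011, 0, 0],
  [-0.2, 0.014, 0, 0],
], hand=0.06)

```text
time: 59.45
ee_pos: [0.528, -0.1584, 0.195]
tcp_rot: [-180.0, -0.9, 90.5]
wrist_force: [1.0, 1.0, 0.6]
opening: 0.0599
grasp_force: 0.0
```

Request:
arm_command([
  [-0.045, 0.003, 0, 0],
  [-0.09, 0.006, 0, 0],
  [-0.135, 0.009, 0, 0],
  [-0.175, 0.012, 0, 0.05],
  [-0.206, 0.014, 0, 0.1],
])

```text
time: 59.95
ee_pos: [0.5437, -0.3647, 0.1912]
tcp_rot: [-179.8, -0.9, 84.6]
wrist_force: [0.6, 0.5, 0.3]
opening: 0.0599
grasp_force: 0.0
```

Request:
arm_command([
  [0, 0, 0, 0.13],
  [0, 0, 0, 0.26],
  [0, 0, 0, 0.39],
  [0, 0, 0, 0.52],
  [0, 0, 0, 0.65],
])

```text
time: 60.45
ee_pos: [0.544, -0.3623, 0.1916]
tcp_rot: [-179.3, -0.6, 47.2]
wrist_force: [0.1, -0.7, -0.2]
opening: 0.0597
grasp_force: 0.0
```

Request:
arm_command([
  [0, 0, 0, 0.13],
  [0, 0, 0, 0.26],
  [0, 0, 0, 0.39],
  [0, 0, 0, 0.52],
  [0, 0, 0, 0.65],
])

```text
time: 60.95
ee_pos: [0.544, -0.3623, 0.1916]
tcp_rot: [-179.1, -0.1, 10.0]
wrist_force: [-0.2, -0.5, -0.5]
opening: 0.0601
grasp_force: 0.0
```

Request:
arm_command([
  [0, 0, 0, 0.1],
  [0, 0, 0, 0.171],
  [0, 0, 0, 0.171],
  [0, 0, 0, 0.171],
  [0, 0, 0, 0.171],
])

```text
time: 61.45
ee_pos: [0.5441, -0.3623, 0.1917]
tcp_rot: [-179.1, 0.0, 0.6]
wrist_force: [-0.1, 0.2, -0.2]
opening: 0.0602
grasp_force: 0.0
```

```bash
python3 - <<'E'
from h import *
o=bot.get_obs(); print(o["ee_pos"],o["tcp_rot"]); S=snap("side"); T=snap("top")
print(marks("side","vial0",0,.25)); print(marks("top","vial0",0,.25)); print("bore",marks("side","bore0",.089,.25),marks("top","bore0",.089,.25))
a=cv2.resize(S[170:384,150:370],(600,584),interpolation=cv2.INTER_CUBIC)
cv2.imwrite("pics/s4.png",cv2.convertScaleAbs(a,alpha=1.3))
E
```

```text
[ 0.54407289 -0.36226619  0.19172796] [-1.79108881e+02  4.91238963e-02  6.10075983e-01]
[([0.543, -0.3629, 0.0], 0.5)]
[([0.572, -0.0503, 0.0], 0.63), ([0.5649, 0.0466, 0.0], 0.61), ([0.543, -0.3588, 0.0], 0.58)]
bore [([0.4068, -0.3781, 0.089], 0.57), ([0.5021, -0.0499, 0.089], 0.54)] [([0.5111, -0.039, 0.089], 0.93), ([0.5555, -0.0443, 0.089], 0.89), ([0.5062, 0.049, 0.089], 0.79), ([0.568, 0.0464, 0.089], 0.58)]
```

View pics/s4.png

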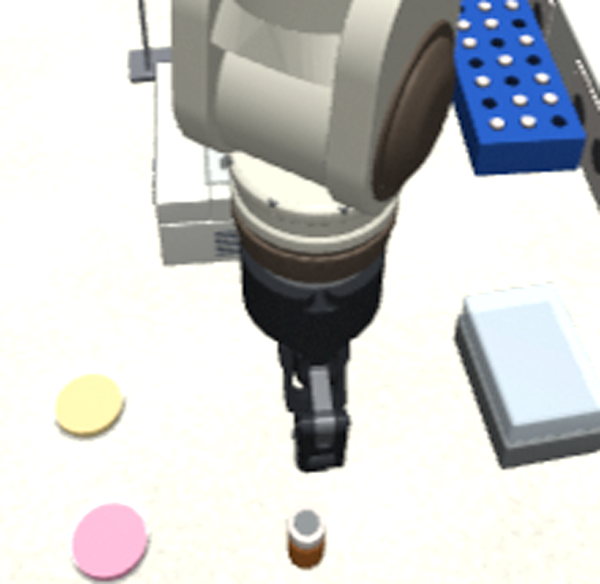

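The last vial stands alone at about (0.543, -0.361), with the gripper right above it and the dishes undisturbed.

Request:
arm_command([
  [0, 0, 0.03, 0],
  [0, 0.001, 0.07, 0],
  [0, 0.001, 0.11, 0],
  [0, 0.001, 0.15, 0],
  [0, 0.001, 0.169, 0],
])

```text
time: 62.25
ee_pos: [0.5423, -0.3595, 0.0186]
tcp_rot: [-179.0, 0.3, 0.5]
wrist_force: [0.4, -0.2, -0.7]
opening: 0.0604
grasp_force: 0.0
```

Request:
arm_command([
  [0, 0, 0.006, 0],
  [0, 0, 0.011, 0],
  [0, 0, 0.011, 0],
  [0, 0, 0.011, 0],
  [0, 0, 0.011, 0],
])

```text
time: 62.75
ee_pos: [0.5446, -0.361, 0.0132]
tcp_rot: [-179.2, -0.1, 0.5]
wrist_force: [0.5, 0.0, -0.5]
opening: 0.0599
grasp_force: 0.0
```

Request:
arm_command([
  [0, 0, 0, 0],
  [0, 0, 0, 0],
  [0, 0, 0, 0],
  [0, 0, 0, 0],
  [0, 0, 0, 0],
], hand=0.024, grip_force=20)

```text
time: 63.25
ee_pos: [0.5441, -0.3607, 0.0122]
tcp_rot: [-179.1, 0.0, 0.5]
wrist_force: [-0.7, 0.0, 3.6]
opening: 0.0275
grasp_force: 21.8
```

Request:
arm_command([
  [0, 0, 0, 0],
  [0, 0, 0, 0],
  [0, 0, 0, 0],
  [0, 0, 0, 0],
  [0, 0, 0, 0],
], hand=0.06)

```text
time: 63.75
ee_pos: [0.5439, -0.3605, 0.0117]
tcp_rot: [-179.1, 0.1, 0.5]
wrist_force: [0.6, -0.1, -0.3]
opening: 0.0599
grasp_force: 0.0
```

Request:
arm_command([
  [0, 0, 0, -0.1],
  [0, 0, 0, -0.2],
  [0, 0, 0, -0.31],
  [0, 0, 0, -0.42],
  [0, 0, 0, -0.524],
])

```text
time: 64.25
ee_pos: [0.5439, -0.3605, 0.0118]
tcp_rot: [-179.2, -0.4, 30.8]
wrist_force: [-0.7, 0.5, -0.0]
opening: 0.0601
grasp_force: 0.0
```

Request:
arm_command([
  [0, 0, 0, -0.1],
  [0, 0, 0, -0.2],
  [0, 0, 0, -0.31],
  [0, 0, 0, -0.42],
  [0, 0, 0, -0.524],
])

```text
time: 64.75
ee_pos: [0.5439, -0.3605, 0.0118]
tcp_rot: [-179.5, -0.7, 60.8]
wrist_force: [-0.2, 0.3, 0.3]
opening: 0.0598
grasp_force: 0.0
```

Request:
arm_command([
  [0, 0, 0, -0.1],
  [0, 0, 0, -0.2],
  [0, 0, 0, -0.31],
  [0, 0, -0.008, -0.42],
  [0, 0, -0.016, -0.523],
])

```text
time: 65.25
ee_pos: [0.5438, -0.3606, 0.0277]
tcp_rot: [-179.9, -0.9, 90.8]
wrist_force: [-0.2, 0.3, -0.4]
opening: 0.0596
grasp_force: 0.0
```

Request:
arm_command([
  [0, 0, 0, 0],
  [0, 0, 0, 0],
  [0, 0, 0, 0],
  [0, 0, 0, 0],
  [0, 0, 0, 0],
], hand=0.02, grip_force=30)

```text
time: 65.75
ee_pos: [0.544, -0.3607, 0.0276]
tcp_rot: [-180.0, -0.9, 90.5]
wrist_force: [0.5, 0.2, 0.7]
opening: 0.0267
grasp_force: 29.2
```

Request:
arm_command([
  [0, 0, 0, 0],
  [0, 0, 0, 0],
  [0, 0, 0, 0],
  [0, 0, 0, 0],
  [0, 0, 0, 0],
])

```text
time: 66.25
ee_pos: [0.5439, -0.3607, 0.0277]
tcp_rot: [-179.9, -0.9, 90.5]
wrist_force: [-0.1, 0.2, 0.5]
opening: 0.0269
grasp_force: 29.3
```

Request:
arm_command([
  [0, 0, -0.01, 0],
  [0, 0, -0.04, 0],
  [0, 0, -0.08, 0],
  [0, 0, -0.12, 0],
  [0, 0, -0.145, 0],
])

```text
time: 66.75
ee_pos: [0.5444, -0.3633, 0.1771]
tcp_rot: [179.9, -0.8, 90.5]
wrist_force: [0.6, -0.0, -0.2]
opening: 0.027
grasp_force: 29.4
```

Request:
arm_command([
  [0.025, -0.002, 0, 0],
  [0.06, -0.005, 0, 0],
  [0.1, -0.008, 0, 0],
  [0.14, -0.012, 0, 0],
  [0.18, -0.016, 0, 0],
])

```text
time: 67.25
ee_pos: [0.5259, -0.1818, 0.1763]
tcp_rot: [-180.0, -0.9, 90.5]
wrist_force: [1.6, 0.3, -0.6]
opening: 0.0269
grasp_force: 29.5
```

Request:
arm_command([
  [0.04, -0.004, 0, 0],
  [0.08, -0.008, 0, 0],
  [0.11, -0.011, 0, 0],
  [0.13, -0.0133, 0, 0],
  [0.1378, -0.0133, 0, 0],
])

```text
time: 67.75
ee_pos: [0.5116, -0.0439, 0.1787]
tcp_rot: [180.0, -0.9, 90.6]
wrist_force: [0.5, -0.7, -0.2]
opening: 0.0269
grasp_force: 29.5
```

Request:
arm_command([
  [0, 0, 0, 0],
  [0, 0, 0.02, 0],
  [0, 0, 0.04, 0],
  [0, 0, 0.056, 0],
  [0, 0, 0.059, 0],
])

```text
time: 68.25
ee_pos: [0.511, -0.0457, 0.1168]
tcp_rot: [-179.8, -0.9, 90.5]
wrist_force: [-0.6, -0.0, -1.3]
opening: 0.0268
grasp_force: 29.5
```

Request:
arm_command([
  [0, 0, 0.001, 0],
  [0, 0, 0.002, 0],
  [0, 0, 0.003, 0],
  [0, 0, 0.004, 0],
  [0, 0, 0.004, 0],
])

```text
time: 68.75
ee_pos: [0.5122, -0.0446, 0.1154]
tcp_rot: [180.0, -0.9, 90.5]
wrist_force: [-0.6, 0.3, 2.0]
opening: 0.0267
grasp_force: 29.9
```

```bash
python3 c.py
```

```text
[ 0.51217245 -0.04457806  0.11538677] [-0.64897311  0.32524129  2.03227081] [-0.12668539 -0.03594063 -0.00823021] contact x,y 0.09815712469117759 -0.10266653342179968
```

Request:
arm_command([
  [0, 0, 0.001, 0],
  [0, 0, 0.0015, 0],
  [0, 0, 0.002, 0],
  [0, 0, 0.0025, 0],
  [0, 0, 0.003, 0],
])

```text
time: 69.25
ee_pos: [0.5123, -0.0445, 0.1145]
tcp_rot: [179.9, -0.9, 90.5]
wrist_force: [-7.6, 0.3, 22.1]
opening: 0.0271
grasp_force: 31.9
```

```bash
python3 c.py
```

```text
[ 0.51227534 -0.0444875   0.11454308] [-7.55491746  0.3358799  22.09341237] [ 0.20454165  1.48504491 -0.00784514] contact x,y 0.01895561821051664 0.005426953081028858
```

Request:
arm_command([
  [0, 0, -0.003, 0],
  [0, 0, -0.006, 0],
  [-0.0004, -0.0013, -0.006, 0],
  [-0.0004, -0.0013, -0.006, 0],
  [-0.0004, -0.0013, -0.006, 0],
])

```text
time: 69.75
ee_pos: [0.5104, -0.045, 0.1174]
tcp_rot: [-179.9, -0.9, 90.5]
wrist_force: [-0.6, 0.1, -0.6]
opening: 0.0269
grasp_force: 29.5
```

Request:
arm_command([
  [0, 0, 0.001, 0],
  [0, 0, 0.002, 0],
  [0, 0, 0.003, 0],
  [0, 0, 0.004, 0],
  [0, 0, 0.005, 0],
])

```text
time: 70.25
ee_pos: [0.5105, -0.0449, 0.1126]
tcp_rot: [-180.0, -0.9, 90.5]
wrist_force: [-0.4, -0.2, 0.1]
opening: 0.0269
grasp_force: 29.5
```

```bash
python3 c.py
```

```text
[ 0.51048981 -0.04492548  0.11257523] [-0.42427296 -0.24702668  0.07314882] [-0.06194733  0.023476   -0.00309875] contact x,y 1.140699028954623 0.0041475813142013125
```

Request:
arm_command([
  [0, 0, 0.001, 0],
  [0, 0, 0.002, 0],
  [0, 0, 0.004, 0],
  [0, 0, 0.006, 0],
  [0, 0, 0.006, 0],
])

```text
time: 70.75
ee_pos: [0.5104, -0.0448, 0.1064]
tcp_rot: [-179.9, -0.9, 90.5]
wrist_force: [-0.0, -0.0, -0.9]
opening: 0.0267
grasp_force: 29.5
```

Request:
arm_command([
  [0, 0, 0.002, 0],
  [0, 0, 0.004, 0],
  [0, 0, 0.006, 0],
  [0, 0, 0.008, 0],
  [0, 0, 0.0085, 0],
])

```text
time: 71.25
ee_pos: [0.5104, -0.0447, 0.0979]
tcp_rot: [-179.9, -0.9, 90.5]
wrist_force: [-0.2, 1.4, -1.1]
opening: 0.0268
grasp_force: 29.5
```

Request:
arm_command([
  [0, 0, 0, 0],
  [0, 0, 0, 0],
  [0, 0, 0, 0],
  [0, 0, 0, 0],
  [0, 0, 0, 0],
], hand=0.036)

```text
time: 71.75
ee_pos: [0.5105, -0.0447, 0.0983]
tcp_rot: [-180.0, -0.9, 90.5]
wrist_force: [0.5, 0.5, 0.5]
opening: 0.0359
grasp_force: 0.0
```

Request:
arm_command([
  [0, 0, -0.01, 0],
  [0, 0, -0.04, 0],
  [0, 0, -0.08, 0],
  [0, 0, -0.13, 0],
  [0, 0, -0.18, 0],
])

```text
time: 72.25
ee_pos: [0.5101, -0.0475, 0.2807]
tcp_rot: [-180.0, -0.9, 90.5]
wrist_force: [1.5, -0.5, 0.1]
opening: 0.0361
grasp_force: 0.0
```

Request:
arm_command([
  [-0.03, 0, 0, 0],
  [-0.07, 0, 0, 0],
  [-0.11, 0, 0, 0],
  [-0.15, 0, 0, 0],
  [-0.17, 0, 0, 0],
])

```text
time: 72.75
ee_pos: [0.5118, -0.2201, 0.276]
tcp_rot: [-180.0, -0.9, 90.4]
wrist_force: [0.5, -0.1, -0.2]
opening: 0.036
grasp_force: 0.0
```

```bash
python3 - <<'E'
from h import *
o=bot.get_obs(); print(o["ee_pos"],o["tcp_rot"]); S=snap("side"); T=snap("top")
for z in(.069,):print("seated",marks("side","vial0",z,.25),marks("top","vial0",z,.25))
print("rod",marks("top","rod",.175),marks("side","rod",.175),"leg",marks("top","rod_leg",.031),marks("side","rod_leg",.031),"seat",marks("top","rest_seat",.175))
print("tog",marks("top","toggle_tip",.055,.2),marks("side","toggle_tip",.055,.2),marks("top","switch_pivot",.055,.2))
# dark handle in the top picture
g=T.max(2)[180:260,175:225]; m=(g<45).astype(np.uint8); n,l,s,c=cv2.connectedComponentsWithStats(m)
for k in range(1,n):
    if s[k,4]>30:
        ys,xs=np.where(l==k); P=np.array([onz("top",(x+175,y+180),.188)[:2] for x,y in zip(xs,ys)]); vx,vy,x0,y0=cv2.fitLine(P.astype(np.float32),2,0,.01,.01).ravel(); print("handle",s[k],P.mean(0),P.min(0),P.max(0),np.degrees(np.arctan2(vy,vx)))
a=cv2.resize(S[140:260,190:340],(750,600),interpolation=cv2.INTER_CUBIC)
cv2.imwrite("pics/s5.png",cv2.convertScaleAbs(a,alpha=1.3))
E
```

```text
[ 0.51184308 -0.22012357  0.27599474] [-179.96698231   -0.85150679   90.42336795]
seated [([0.567, -0.0431, 0.069], 0.65), ([0.5647, 0.0354, 0.069], 0.6), ([0.5132, -0.0586, 0.069], 0.45), ([0.5052, 0.0393, 0.069], 0.43)] [([0.5208, 0.0417, 0.069], 0.54), ([0.5641, -0.0408, 0.069], 0.53), ([0.5133, -0.053, 0.069], 0.51), ([0.5611, 0.0406, 0.069], 0.4)]
rod [([0.4816, 0.1982, 0.175], 0.81)] [([0.4801, 0.1998, 0.175], 0.55)] leg [([0.6759, 0.2054, 0.031], 0.67), ([0.678, -0.0449, 0.031], 0.5)] [([0.688, 0.2295, 0.031], 0.83)] seat [([0.3816, -0.1963, 0.175], 0.75), ([0.4789, 0.2074, 0.175], 0.69)]
tog [([0.6746, -0.0446, 0.055], 0.37)] [([0.6674, -0.0354, 0.055], 0.35)] [([0.6436, -0.0239, 0.055], 0.97)]
handle [ 16  12  18  50 423] [0.49142576 0.196368  ] [0.42877216 0.16707728] [0.55143796 0.21027288] -2.9851055
```

View pics/s5.png

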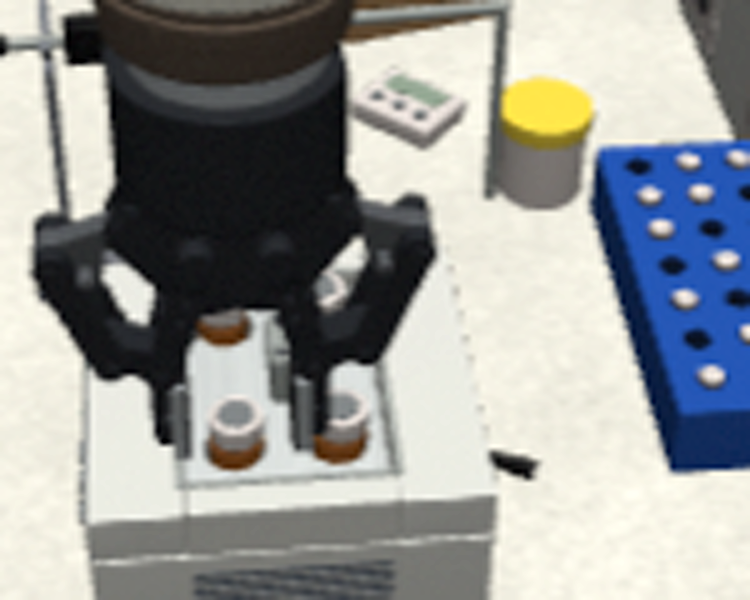

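All four vials sit upright in the bores at equal heights, as far as they show. The toggle is still off, and the rod hangs in its rest. Now the rod's axis.

```bash
python3 - <<'E'
from h import *
T=snap("top");S=snap("side")
f=lambda x,y:(125+x/4,130+y/4)
for n,p,z in (("h1",f(277,275),.188),("h2",f(288.5,447),.188),("knob",f(293,508),.175),("bend",f(265,55),.179),("legtip",f(297,102),.031)): print(n,onz("top",p,z).round(4))
# side raw crop ov_side: x=195,y=130,scale 4
g=lambda x,y:(195+x/4,130+y/4)
for n,p,z in (("h1",g(33,72),.175),("h2",g(182,63),.175),("bend",g(383,48),.175),("legtip",g(374,198),.031),("fork1",g(15,42),.19),("fork2",g(205,28),.19)): print("s",n,onz("side",p,z).round(4))
E
```

```text
h1 [0.5348 0.2019 0.188 ]
h2 [0.4271 0.1953 0.188 ]
knob [0.3893 0.1949 0.175 ]
bend [0.6797 0.2105 0.179 ]
legtip [0.6813 0.2136 0.031 ]
s h1 [0.4295 0.194  0.175 ]
s h2 [0.535  0.1973 0.175 ]
s bend [0.6811 0.2056 0.175 ]
s legtip [0.684  0.2114 0.031 ]
s fork1 [0.4177 0.2105 0.19  ]
s fork2 [0.553  0.2186 0.19  ]
```

Request:
arm_command([
  [0.03, 0, 0, 0],
  [0.07, 0.001, 0, 0],
  [0.115, 0.001, 0, 0],
  [0.16, 0.002, 0, 0],
  [0.21, 0.002, 0, 0],
], hand=0.06)

```text
time: 73.95
ee_pos: [0.512, -0.0061, 0.2789]
tcp_rot: [-180.0, -0.9, 90.5]
wrist_force: [0.7, 0.0, -0.6]
opening: 0.0601
grasp_force: 0.0
```

Request:
arm_command([
  [0.045, 0, 0, 0],
  [0.09, 0.001, 0, 0],
  [0.135, 0.001, 0, 0],
  [0.175, 0.0016, 0, 0],
  [0.205, 0.0016, 0, 0],
])

```text
time: 74.45
ee_pos: [0.5116, 0.2, 0.2819]
tcp_rot: [-180.0, -0.9, 90.6]
wrist_force: [0.6, -0.6, -0.3]
opening: 0.0598
grasp_force: 0.0
```

Request:
arm_command([
  [0, 0, 0, -0.1],
  [0, 0, 0, -0.22],
  [0, 0, 0, -0.34],
  [0, 0, 0, -0.46],
  [0, 0, 0, -0.58],
])

```text
time: 74.95
ee_pos: [0.5119, 0.1976, 0.282]
tcp_rot: [179.6, -0.8, 124.1]
wrist_force: [-1.1, 0.1, -0.0]
opening: 0.06
grasp_force: 0.0
```

Request:
arm_command([
  [0, 0, 0, -0.12],
  [0, 0, 0, -0.24],
  [0, 0, 0, -0.36],
  [0, 0, 0, -0.48],
  [0, 0, 0, -0.6],
])

```text
time: 75.45
ee_pos: [0.5119, 0.1976, 0.282]
tcp_rot: [179.2, -0.4, 158.4]
wrist_force: [-0.7, -0.7, 0.3]
opening: 0.0597
grasp_force: 0.0
```

Request:
arm_command([
  [0, 0, 0, -0.12],
  [0, 0, 0, -0.24],
  [0, 0, 0, -0.36],
  [0, 0, 0, -0.438],
  [0, 0, 0, -0.438],
])

```text
time: 75.95
ee_pos: [0.512, 0.1976, 0.282]
tcp_rot: [179.1, 0.0, -176.7]
wrist_force: [-0.1, -0.2, -0.4]
opening: 0.06
grasp_force: 0.0
```

```bash
python3 - <<'E'
from h import *
o=bot.get_obs(); print(o["ee_pos"],o["tcp_rot"],o["q"].round(1)); R=Ro.from_euler("xyz",o["tcp_rot"],degrees=True).as_matrix(); print(R.round(4))
T=snap("top");S=snap("side")
print("seated",marks("side","vial0",.069,.25))
cv2.imwrite("pics/s6.png",cv2.convertScaleAbs(cv2.resize(S[130:250,190:340],(750,600),interpolation=cv2.INTER_CUBIC),alpha=1.3))
E
```

```text
[0.51195431 0.19758428 0.28198608] [ 1.79113819e+02  1.43003872e-03 -1.76701567e+02] [ 20.7   6.   16.9 100.6   0.8  17.4]
[[-9.983e-01 -5.750e-02 -9.000e-04]
 [-5.750e-02  9.982e-01  1.540e-02]
 [-0.000e+00  1.550e-02 -9.999e-01]]
seated [([0.5612, -0.0447, 0.069], 0.69), ([0.5046, 0.0445, 0.069], 0.69), ([0.5582, 0.0462, 0.069], 0.59), ([0.5091, -0.0539, 0.069], 0.44)]
```

View pics/s6.png

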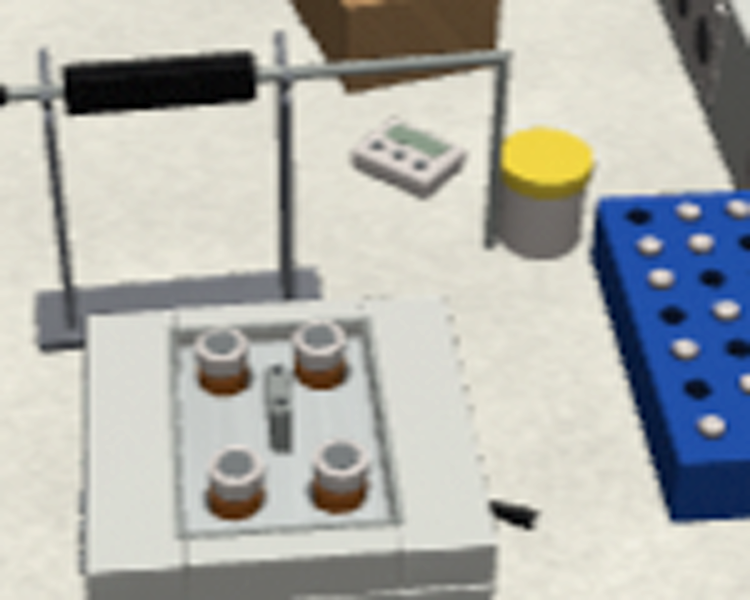

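All four vials sit equally deep in the block, and the rod hangs in its rest with the leg at (490,245) in the crop, clear of the pot. I'm descending to grip the rod.

Request:
arm_command([
  [0, 0, 0.03, 0],
  [0, 0, 0.06, 0],
  [0, 0, 0.09, 0],
  [0, 0, 0.115, 0],
  [0, 0, 0.126, 0],
])

```text
time: 76.6
ee_pos: [0.5109, 0.1991, 0.1535]
tcp_rot: [179.2, -0.2, -176.9]
wrist_force: [-0.6, 0.2, -0.9]
opening: 0.0597
grasp_force: 0.0
```

Request:
arm_command([
  [0, 0, 0, 0],
  [0, 0, 0, 0],
  [0, 0, 0, 0],
  [0, 0, 0, 0],
  [0, 0, 0, 0],
])

```text
time: 77.1
ee_pos: [0.5122, 0.1996, 0.1568]
tcp_rot: [179.1, 0.1, -176.8]
wrist_force: [0.2, -0.3, 0.3]
opening: 0.0599
grasp_force: 0.0
```

Request:
arm_command([
  [0, 0, 0, 0],
  [0, 0, 0, 0],
  [0, 0, 0, 0],
  [0, 0, 0, 0],
  [0, 0, 0, 0],
], hand=0.005, grip_force=60)

```text
time: 77.6
ee_pos: [0.5122, 0.2031, 0.1575]
tcp_rot: [178.7, 0.1, -176.6]
wrist_force: [-2.0, 18.3, 5.5]
opening: 0.017
grasp_force: 59.1
```

Request:
arm_command([
  [0, 0, 0, 0],
  [0, 0, 0, 0],
  [0, 0, 0, 0],
  [0, 0, 0, 0],
  [0, 0, 0, 0],
])

```text
time: 78.1
ee_pos: [0.5122, 0.2031, 0.1575]
tcp_rot: [178.7, 0.1, -176.6]
wrist_force: [-2.3, 18.6, 5.3]
opening: 0.0172
grasp_force: 59.1
```

```bash
python3 c.py
```

```text
[0.51217242 0.20307105 0.15748955] [-2.2917726  18.56221109  5.34184379] [ 3.70491869  0.32192735 -0.1324534 ] contact x,y 0.04784852475607647 -0.1821016385860668
```

Request:
arm_command([
  [0, 0.001, 0, 0],
  [0, 0.002, 0, 0],
  [0, 0.003, 0, 0],
  [0, 0.004, 0, 0],
  [0, 0.004, 0, 0],
])

```text
time: 78.6
ee_pos: [0.5121, 0.2039, 0.1569]
tcp_rot: [179.1, 0.1, -176.7]
wrist_force: [0.0, 2.8, 6.0]
opening: 0.0176
grasp_force: 59.5
```

Request:
arm_command([
  [0, 0, 0, 0],
  [0, 0, 0, 0],
  [0, 0, 0, 0],
  [0, 0, 0, 0],
  [0, 0, 0, 0],
])

```text
time: 79.1
ee_pos: [0.5121, 0.2039, 0.1569]
tcp_rot: [179.0, 0.1, -176.7]
wrist_force: [-0.4, 2.6, 6.0]
opening: 0.0171
grasp_force: 59.5
```

```bash
python3 c.py
```

```text
[0.51210054 0.20390034 0.15692237] [-0.42468234  2.55563623  5.97547691] [ 0.41497818 -0.01615993  0.16238311] contact x,y 0.020614233544327624 -0.038330354270252
```

Request:
arm_command([
  [0, 0, -0.005, 0],
  [0, 0, -0.015, 0],
  [0, 0, -0.035, 0],
  [0, 0, -0.06, 0],
  [0, 0, -0.08, 0],
])

```text
time: 79.6
ee_pos: [0.5117, 0.202, 0.2377]
tcp_rot: [179.1, 0.0, -176.8]
wrist_force: [0.3, -0.0, -1.2]
opening: 0.0172
grasp_force: 58.6
```

Request:
arm_command([
  [0, 0, -0.015, 0],
  [0, 0, -0.03, 0],
  [0, 0, -0.035, 0.02],
  [0, 0, -0.035, 0.04],
  [0, 0, -0.035, 0.057],
])

```text
time: 80.1
ee_pos: [0.5117, 0.2016, 0.2703]
tcp_rot: [179.1, -0.1, 179.9]
wrist_force: [0.6, -0.0, -1.3]
opening: 0.0169
grasp_force: 58.6
```

```bash
python3 - <<'E'
from h import *
o=bot.get_obs(); e=o["ee_pos"]; print(e,o["tcp_rot"],o["wrist_force"],o["torque"],o["q"].round(1))
T=snap("top");S=snap("side")
z=.031+e[2]-.1569; print("leg",marks("top","rod_leg",z,.2),marks("side","rod_leg",z,.2),z)
for p in bot.mark_of("top","rod_leg")[:2]:
  for q in bot.mark_of("side","rod_leg")[:2]: print(tri(p["location"],q["location"]))
print("tog",marks("side","toggle_tip",.055,.2),marks("side","switch_pivot",.055,.2),marks("top","toggle_tip",.055,.2),marks("top","switch_pivot",.055,.2))
E
```

```text
[0.5116737  0.20157517 0.27032663] [ 1.79141750e+02 -1.04814154e-01  1.79859416e+02] [ 0.64513829 -0.04295676 -1.32664297] [-0.03559878  0.00674549  0.00054055] [21.1  5.8 15.4 99.3  0.8 21.2]
leg [([0.6877, 0.2026, 0.1444], 0.71)] [([0.6795, 0.2045, 0.1444], 0.73)] 0.14442663189635754
(array([0.68290109, 0.20203619, 0.14703082]), np.float64(0.00803025863370553))
tog [([0.6712, -0.0467, 0.055], 0.36)] [([0.6344, -0.019, 0.055], 0.6)] [([0.5195, -0.0483, 0.055], 0.62), ([0.6693, -0.0531, 0.055], 0.57)] [([0.6431, -0.0294, 0.055], 0.96)]
```

Request:
arm_command([
  [0.002, -0.02, 0, 0],
  [0.005, -0.05, 0, 0],
  [0.008, -0.08, 0, 0],
  [0.011, -0.11, 0, 0],
  [0.013, -0.135, 0, 0],
])

```text
time: 81.1
ee_pos: [0.4984, 0.0654, 0.2691]
tcp_rot: [179.1, -0.0, 180.0]
wrist_force: [0.2, 0.8, -2.2]
opening: 0.0175
grasp_force: 58.7
```

Request:
arm_command([
  [0.003, -0.03, 0, 0],
  [0.006, -0.06, 0, 0],
  [0.009, -0.09, 0, 0],
  [0.0115, -0.12, 0, 0],
  [0.0115, -0.134, 0, 0],
])

```text
time: 81.6
ee_pos: [0.4868, -0.0692, 0.2671]
tcp_rot: [179.1, -0.0, 179.9]
wrist_force: [0.2, 1.4, -1.5]
opening: 0.0172
grasp_force: 58.8
```

Request:
arm_command([
  [0, 0, 0, 0],
  [0, 0, 0, 0],
  [0, 0, 0.015, 0],
  [0, 0, 0.03, 0],
  [0, 0, 0.045, 0],
])

```text
time: 82.1
ee_pos: [0.4873, -0.0653, 0.2215]
tcp_rot: [179.1, -0.0, -179.9]
wrist_force: [1.1, 0.1, -0.9]
opening: 0.017
grasp_force: 58.8
```

```bash
python3 - <<'E'
from h import *
o=bot.get_obs(); e=o["ee_pos"]; print(e,o["tcp_rot"],o["wrist_force"])
S=snap("side"); z=.031+e[2]-.1569
print("leg",marks("side","rod_leg",z,.2),"tog",marks("side","toggle_tip",.055,.2),marks("side","switch_pivot",.055,.2))
cv2.imwrite("pics/s7.png",cv2.convertScaleAbs(cv2.resize(S[150:250,210:335],(750,600),interpolation=cv2.INTER_CUBIC),alpha=1.3))
g=S.max(2); print(g[228:244,284:310])
E
```

```text
[ 0.48730649 -0.0652924   0.22145816] [ 1.79099942e+02 -3.27790853e-02 -1.79945289e+02] [ 1.07174065  0.11355424 -0.8724006 ]
leg [([0.6548, -0.0609, 0.0956], 0.88)] tog [([0.7173, -0.2799, 0.055], 0.69), ([0.5369, -0.0505, 0.055], 0.54), ([0.668, -0.0531, 0.055], 0.5)] [([0.6368, -0.0203, 0.055], 0.7)]
[[175 175 172 173 180 180 181 180 179 180 145  61  63 107 159 174 176 180
  181 178 177 179 179 180 180 179]
 [175 175 174 176 180 180 178 177 177 178 156  96  76 134 176 176 177 179
  179 177 177 179 181 181 180 179]
 [174 175 177 146  81  86 114 144 160 181 178 172 170 174 179 179 179 178
  177 176 177 178 178 177 177 177]
 [175 175 175 143  57  27  41  54  62  77  86 116 160 178 178 179 179 180
  180 178 177 179 178 177 180 179]
 [175 174 175 154  92  13  13  16  21  24  28  43  62 110 161 180 179 179
  178 179 178 178 180 180 181 182]
 [175 175 174 173 143  72  35  13  11  15  21  26  48 126 174 178 180 180
  181 180 180 179 180 182 182 182]
 [176 176 175 175 159 151 156 103  36  10  11  14  91 155 178 177 180 182
  182 180 180 181 181 181 182 185]
 [175 174 173 176 158 152 182 17
[... 249 characters left out ...]
73 177 182
  184 183 183 184 185 185 184 184]
 [174 175 174 174 174 178 184 184 179 176 176 177 177 177 177 176 178 181
  183 183 185 185 185 184 182 182]
 [129 117 110 107 103 143 181 180 179 178 177 176 178 178 178 178 178 179
  181 182 183 186 185 182 180 179]
 [ 93  91  89  89  91 141 181 182 184 180 177 178 179 179 182 184 184 180
  178 180 184 184 180 177 179 179]
 [ 88  88  88  88  97 146 183 183 187 183 178 178 179 178 179 181 182 184
  183 183 182 181 178 176 178 181]
 [ 88  88  88  88  96 145 183 183 184 184 181 180 182 183 180 175 173 177
  180 179 178 181 182 180 181 182]
 [ 86  87  87  87  96 142 179 180 181 183 186 186 185 184 182 179 177 178
  180 182 180 179 181 181 182 183]]
```

Request:
arm_command([
  [0, 0, 0.012, 0],
  [0, 0, 0.026, 0],
  [0, 0, 0.04, 0],
  [0, 0, 0.052, 0],
  [0, 0, 0.056, 0],
])

```text
time: 82.8
ee_pos: [0.4865, -0.0656, 0.1643]
tcp_rot: [179.1, -0.1, 180.0]
wrist_force: [-0.3, -0.6, -1.9]
opening: 0.0171
grasp_force: 58.8
```

Request:
arm_command([
  [0, 0.002, 0, 0],
  [0, 0.004, 0, 0],
  [0, 0.006, 0, 0],
  [0, 0.008, 0, 0],
  [0, 0.01, 0, 0],
])

```text
time: 83.3
ee_pos: [0.4872, -0.0555, 0.1664]
tcp_rot: [179.1, -0.0, 180.0]
wrist_force: [0.1, -0.1, -0.8]
opening: 0.017
grasp_force: 58.8
```

Request:
arm_command([
  [0, 0.002, 0, 0],
  [0, 0.004, 0, 0],
  [0, 0.006, 0, 0],
  [0, 0.008, 0, 0],
  [0, 0.01, 0, 0],
])

```text
time: 83.8
ee_pos: [0.4871, -0.0458, 0.1662]
tcp_rot: [179.1, -0.0, 179.9]
wrist_force: [0.3, -0.5, -1.4]
opening: 0.0177
grasp_force: 58.7
```

Request:
arm_command([
  [0, 0.002, 0, 0],
  [0, 0.004, 0, 0],
  [0, 0.006, 0, 0],
  [0, 0.008, 0, 0],
  [0, 0.01, 0, 0],
])

```text
time: 84.3
ee_pos: [0.4871, -0.0356, 0.1664]
tcp_rot: [179.1, -0.0, 180.0]
wrist_force: [1.4, -2.5, -1.3]
opening: 0.0172
grasp_force: 58.7
```

Request:
arm_command([
  [0, 0.001, 0, 0],
  [0, 0.002, 0, 0],
  [0, 0.003, 0, 0],
  [0, 0.004, 0, 0],
  [0, 0.005, 0, 0],
])

```text
time: 84.8
ee_pos: [0.4871, -0.0306, 0.1665]
tcp_rot: [179.1, -0.0, 180.0]
wrist_force: [2.6, -1.1, -2.1]
opening: 0.0176
grasp_force: 58.7
```

```bash
python3 - <<'E'
from h import *
o=bot.get_obs(); e=o["ee_pos"]; print(e,o["tcp_rot"],o["wrist_force"],o["torque"])
S=snap("side"); T=snap("top"); z=.031+e[2]-.1569
for c in("side","top"): print("leg",marks(c,"rod_leg",z,.2),"tog",marks(c,"toggle_tip",.055,.2),marks(c,"switch_pivot",.055,.2))
E
```

```text
[ 0.48706112 -0.03064392  0.16647977] [ 1.79114320e+02 -4.70373311e-02  1.79966251e+02] [ 2.60980357 -1.14568573 -2.10966346] [-0.42251167 -0.36437848 -0.20513044]
leg [([0.6611, -0.0278, 0.0406], 0.92)] tog [([0.6699, -0.0156, 0.055], 0.58), ([0.5354, -0.0576, 0.055], 0.33), ([0.5639, -0.0199, 0.055], 0.24)] [([0.6406, -0.0217, 0.055], 0.56)]
leg [([0.6461, -0.0333, 0.0406], 0.5)] tog [([0.5634, 0.047, 0.055], 0.64)] [([0.6406, -0.025, 0.055], 0.8), ([0.4091, -0.3333, 0.055], 0.31)]
```

Request:
arm_command([
  [0, 0.001, 0, 0],
  [0, 0.002, 0, 0],
  [0, 0.003, 0, 0],
  [0, 0.003, 0, 0],
  [0, 0.003, 0, 0],
])

```text
time: 85.7
ee_pos: [0.487, -0.0277, 0.1665]
tcp_rot: [179.1, -0.1, 180.0]
wrist_force: [1.0, -1.4, -1.1]
opening: 0.0173
grasp_force: 58.7
```

Request:
arm_command([
  [0, 0.001, 0, 0],
  [0, 0.002, 0, 0],
  [0, 0.002, 0, 0],
  [0, 0.002, 0, 0],
  [0, 0.002, 0, 0],
])

```text
time: 86.2
ee_pos: [0.487, -0.0258, 0.1666]
tcp_rot: [179.1, -0.1, 180.0]
wrist_force: [-0.4, -3.4, -1.8]
opening: 0.0173
grasp_force: 58.9
```

```bash
python3 c.py
```

```text
[ 0.48702116 -0.02584596  0.16656566] [-0.39121721 -3.44005549 -1.81453724] [-0.93285999 -0.08916465 -0.42344825] contact x,y -0.10347067145015805 0.03635417428535749
```

Request:
arm_command([
  [0, 0.001, 0, 0],
  [0, 0.002, 0, 0],
  [0, 0.003, 0, 0],
  [0, 0.003, 0, 0],
  [0, 0.003, 0, 0],
])

```text
time: 86.7
ee_pos: [0.4871, -0.0232, 0.1666]
tcp_rot: [179.2, -0.0, 179.9]
wrist_force: [-0.2, -6.6, 0.3]
opening: 0.017
grasp_force: 59.9
```

```bash
python3 c.py; python3 - <<'E'
from h import *
S=snap("side"); print(marks("side","toggle_tip",.055,.2),marks("side","rod_leg",.041,.2))
E
```

```text
[ 0.48705325 -0.02315465  0.16662046] [-0.22193995 -6.602269    0.26420849] [-1.824391   -0.05318705 -0.96743735] contact x,y 0.4129917222801127 -0.6079259948705175
[([0.6734, -0.0092, 0.055], 0.47)] [([0.6583, -0.0323, 0.041], 0.96), ([0.4004, -0.3618, 0.041], 0.34)]
```

Request:
arm_command([
  [0, -0.004, 0, 0],
  [0, -0.009, 0, 0],
  [0, -0.015, 0, 0],
  [0, -0.021, 0, 0],
  [0, -0.025, 0, 0],
])

```text
time: 87.35
ee_pos: [0.487, -0.0482, 0.1662]
tcp_rot: [179.1, -0.1, 180.0]
wrist_force: [0.4, 0.3, -0.7]
opening: 0.0174
grasp_force: 58.8
```

Request:
arm_command([
  [0, 0, -0.01, 0],
  [0, 0, -0.03, 0],
  [0, 0, -0.055, 0],
  [0, 0, -0.08, 0],
  [0, 0, -0.101, 0],
])

```text
time: 87.85
ee_pos: [0.4872, -0.0491, 0.2694]
tcp_rot: [179.1, 0.0, 180.0]
wrist_force: [-0.2, -0.2, -0.9]
opening: 0.0169
grasp_force: 58.8
```

Request:
arm_command([
  [-0.002, 0.02, 0, 0],
  [-0.005, 0.045, 0, 0],
  [-0.008, 0.075, 0, 0],
  [-0.011, 0.105, 0, 0],
  [-0.0125, 0.125, 0, 0],
])

```text
time: 88.35
ee_pos: [0.4997, 0.0775, 0.2699]
tcp_rot: [179.1, -0.0, -180.0]
wrist_force: [-0.2, 0.2, -1.3]
opening: 0.0172
grasp_force: 58.9
```

Request:
arm_command([
  [-0.003, 0.03, 0, 0],
  [-0.006, 0.06, 0, 0],
  [-0.009, 0.09, 0, 0],
  [-0.012, 0.115, 0, 0],
  [-0.012, 0.126, 0, 0],
])

```text
time: 88.85
ee_pos: [0.5117, 0.2037, 0.2714]
tcp_rot: [179.1, -0.1, -179.9]
wrist_force: [0.1, 0.0, -1.7]
opening: 0.0174
grasp_force: 58.9
```

Request:
arm_command([
  [0, 0, 0, 0],
  [0, 0, 0, 0],
  [0, 0, 0, 0],
  [0, 0, 0, 0],
  [0, 0, 0, 0],
])

```text
time: 89.35
ee_pos: [0.5118, 0.201, 0.2712]
tcp_rot: [179.1, -0.0, 179.9]
wrist_force: [-0.7, 0.1, -0.6]
opening: 0.0174
grasp_force: 58.9
```

```bash
python3 - <<'E'
from h import *
o=bot.get_obs(); e=o["ee_pos"]; print(e,o["tcp_rot"],o["wrist_force"],o["torque"])
T=snap("top");S=snap("side"); z=.031+e[2]-.1569
print("leg",marks("top","rod_leg",z,.2),marks("side","rod_leg",z,.2))
print("tog",marks("side","toggle_tip",.055,.2),marks("top","toggle_tip",.055,.2))
a=S[130:250,190:340]; b=T[130:250,180:330]
cv2.imwrite("pics/s8.png",cv2.convertScaleAbs(cv2.resize(np.hstack([a,b]),(800,320),interpolation=cv2.INTER_CUBIC),alpha=1.3))
E
```

```text
[0.51182331 0.20097517 0.2712373 ] [ 1.79115265e+02 -3.48119165e-02  1.79909375e+02] [-0.66807465  0.13660712 -0.60915856] [ 0.02457568  0.00112374 -0.00085636]
leg [([0.682, 0.2022, 0.1453], 0.63)] [([0.6784, 0.2074, 0.1453], 0.78)]
tog [([0.5623, -0.023, 0.055], 0.24)] [([0.6669, -0.019, 0.055], 0.61), ([0.3838, -0.22, 0.055], 0.59), ([0.7043, 0.2155, 0.055], 0.34)]
```

View pics/s8.png

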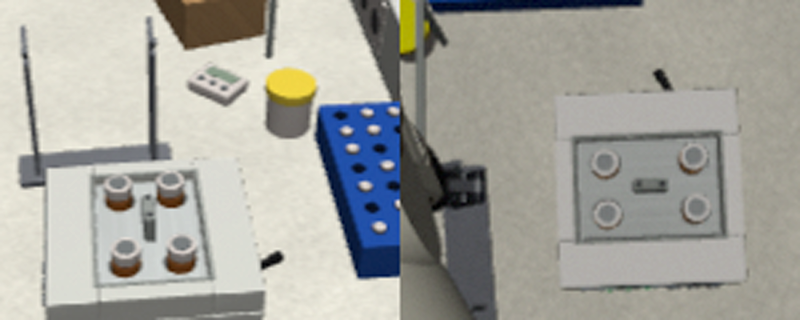

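The toggle now leans to +y: (272,262) in the left half, (660,78) in the right. All four vials are seated, and the rest stands empty while the rod is held above it. I'll seat the rod by retracing the lift.

```bash
python3 - <<'E'
from h import *
T=snap("top"); S=snap("side"); P={}
for c in("top","side"):
    q0=proj(c,[.662,-.022,.055]); x,y=(q0-10).astype(int); g=C[c]["color"].max(2)[y:y+22,x:x+22]
    n,l,s,cc=cv2.connectedComponentsWithStats((g<70).astype(np.uint8))
    k=1+np.argmin([np.hypot(*(cc[i]-10))+(s[i,4]<6)*99 for i in range(1,n)]); ys,xs=np.where(l==k)
    W=np.array([onz(c,(u+x,v+y),.055)[:2] for u,v in zip(xs,ys)]); vx,vy,_,_=cv2.fitLine(W.astype(np.float32),2,0,.01,.01).ravel()
    print(c,s[k],W.mean(0),W.min(0),W.max(0),"angle",np.arctan(vy/vx))
E
```

```text
top [ 6  9  7  8 27] [ 0.65629359 -0.01809478] [ 0.64614468 -0.02614618] [ 0.66714939 -0.00941913] angle 0.5487272
side [ 5  7  8  6 28] [ 0.65576394 -0.01910391] [ 0.6452954  -0.02810354] [ 0.66596488 -0.01065911] angle 0.59495115
```

Request:
arm_command([
  [0, 0, 0, -0.02],
  [0, 0, 0, -0.04],
  [0, 0, 0, -0.057],
  [0, 0, 0.01, -0.057],
  [0, 0, 0.03, -0.057],
])

```text
time: 90.25
ee_pos: [0.5123, 0.2023, 0.2414]
tcp_rot: [179.1, 0.1, -176.8]
wrist_force: [0.2, 0.6, -1.0]
opening: 0.0173
grasp_force: 58.9
```

Request:
arm_command([
  [0, 0, 0.015, 0],
  [0, 0, 0.03, 0],
  [0, 0, 0.04, 0],
  [0, 0, 0.05, 0],
  [0, 0, 0.06, 0],
])

```text
time: 90.75
ee_pos: [0.5117, 0.2031, 0.1804]
tcp_rot: [179.1, 0.0, -176.8]
wrist_force: [0.9, -0.6, -1.8]
opening: 0.0173
grasp_force: 58.8
```

Request:
arm_command([
  [0, 0, 0.006, 0],
  [0, 0, 0.012, 0],
  [0, 0, 0.017, 0],
  [0, 0, 0.02, 0],
  [0, 0, 0.022, 0],
])

```text
time: 91.25
ee_pos: [0.5117, 0.2034, 0.1589]
tcp_rot: [179.1, 0.0, -176.8]
wrist_force: [-1.2, -0.8, -1.7]
opening: 0.0173
grasp_force: 58.8
```

```bash
python3 c.py
```

```text
[0.51170276 0.20340638 0.15891378] [-1.24771214 -0.80756841 -1.71076542] [-0.01207991 -0.00904513  0.01597098] contact x,y -0.18907828508871263 -0.11189571794965696
```

Request:
arm_command([
  [0, 0, 0.001, 0],
  [0, 0, 0.002, 0],
  [0, 0, 0.003, 0],
  [0, 0, 0.003, 0],
  [0, 0, 0.003, 0],
])

```text
time: 91.75
ee_pos: [0.5119, 0.2038, 0.1571]
tcp_rot: [179.1, 0.1, -176.8]
wrist_force: [-0.9, 2.0, 5.9]
opening: 0.0173
grasp_force: 59.9
```

```bash
python3 c.py
```

```text
[0.51194707 0.20378974 0.15707322] [-0.85740859  2.00811101  5.90931792] [0.23516609 0.23186938 0.15184071] contact x,y -0.002674151140027738 -0.045839111750105854
```

Request:
arm_command([
  [0, 0, 0, 0],
  [0, 0, 0, 0],
  [0, 0, 0, 0],
  [0, 0, 0, 0],
  [0, 0, 0, 0],
], hand=0.05)

```text
time: 92.25
ee_pos: [0.5117, 0.2034, 0.1559]
tcp_rot: [179.1, -0.0, -176.8]
wrist_force: [-0.9, -0.3, -0.9]
opening: 0.0502
grasp_force: 0.0
```

Request:
arm_command([
  [0, 0, -0.005, 0],
  [0, 0, -0.02, 0],
  [0, 0, -0.045, 0],
  [0, 0, -0.08, 0],
  [0, 0, -0.12, 0],
])

```text
time: 92.75
ee_pos: [0.5113, 0.2014, 0.2769]
tcp_rot: [179.1, -0.1, -176.8]
wrist_force: [-0.0, -0.2, 0.1]
opening: 0.0501
grasp_force: 0.0
```

Request:
arm_command([
  [0.03, 0, 0, 0],
  [0.07, 0, 0, 0],
  [0.11, 0, 0, 0],
  [0.14, 0, 0, 0],
  [0.15, 0, 0, 0],
])

```text
time: 93.25
ee_pos: [0.36, 0.1929, 0.2773]
tcp_rot: [179.1, 0.1, -176.7]
wrist_force: [0.1, 0.1, 1.4]
opening: 0.0502
grasp_force: 0.0
```

Request:
arm_command([
  [0, 0, 0, 0],
  [0, 0, 0, 0],
  [0, 0, 0, 0],
  [0, 0, 0, 0],
  [0, 0, 0, 0],
])

```text
time: 93.75
ee_pos: [0.3625, 0.1931, 0.2757]
tcp_rot: [179.1, -0.0, -176.8]
wrist_force: [-0.1, -0.2, 0.1]
opening: 0.0501
grasp_force: 0.0
```

```bash
python3 - <<'E'
from h import *
o=bot.get_obs(); print(o["time"],o["ee_pos"],o["wrist_force"])
T=snap("top");S=snap("side")
for c in("top","side"):
    print(c,"rod",marks(c,"rod",.175),"leg",marks(c,"rod_leg",.031),"vials",marks(c,"vial0",.069,.3))
    print("dish",marks(c,"dish0",0),"pot",marks(c,"pot",0),"timer",marks(c,"timer",0),"tipbox",marks(c,"tipbox",0))
    r=cv2.imread(f"pics/raw_{c}.png"); d=cv2.absdiff(C[c]["color"],r)
    q=proj(c,[.482,.201,.175]).astype(int); print("rest diff",[round(float(d[v[1]-12:v[1]+13,v[0]-12:v[0]+13].mean()),1) for v in (q,proj(c,[.6,.208,.175]).astype(int),proj(c,[.682,.213,.06]).astype(int))])
E
```

```text
93.75 [0.36251182 0.19313704 0.27566279] [-0.14075006 -0.22650957  0.08262311]
top rod [([0.4816, 0.198, 0.175], 0.96)] leg [([0.679, 0.2075, 0.031], 0.66)] vials [([0.7279, -0.237, 0.069], 0.75), ([0.5592, 0.0434, 0.069], 0.68), ([0.5695, -0.0508, 0.069], 0.65), ([0.5179, 0.048, 0.069], 0.6), ([0.5131, -0.0514, 0.069], 0.54)]
dish [([0.4052, -0.3409, 0.0], 0.63), ([0.385, -0.2321, 0.0], 0.54)] pot [([0.728, 0.266, 0.0], 0.76)] timer [([0.6587, 0.3375, 0.0], 0.54)] tipbox [([0.7485, -0.2434, 0.0], 0.97)]
rest diff [3.6, 4.7, 4.8]
side rod [([0.4842, 0.203, 0.175], 0.82), ([0.5105, -0.1574, 0.175], 0.56)] leg [([0.6874, 0.2167, 0.031], 0.71)] vials [([0.563, 0.0411, 0.069], 0.53), ([0.5076, 0.0523, 0.069], 0.51), ([0.5603, -0.0369, 0.069], 0.46)]
dish [([0.3997, -0.3404, 0.0], 0.75), ([0.383, -0.23, 0.0], 0.58)] pot [([0.7155, 0.2472, 0.0], 0.73), ([0.5042, 0.0402, 0.0], 0.47)] timer [([0.6458, 0.3528, 0.0], 0.5)] tipbox [([0.7409, -0.2465, -0.0], 0.67)]
rest diff [8.2, 0.8, 1.2]
```

The rod is back where it hung and the bystanders haven't moved, so I'm handing in.

```bash
python3 -c "
from workcell import bot
print(bot.job_done())"
```

```text
the job is handed in; nothing more can be done
None
```

Job handed in at about 94 s with no verdict returned: block seated in the well, all four vials in their bores, toggle pushed over to +y with the rod, and the rod back in its rest with the leg down. The plates and the other bench things read as unmoved; one vial was knocked aside mid-run while the arm was elsewhere, and I found it again and placed it.

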